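# Put the four samples on their right stations

## Task

The four sample containers all stand on the wrong stations: move the small black-capped vial to the balance, the blue-capped bottle to the stirrer, the domed bottle to the cork stand and the squat black-lidded jar to the cooling block, each standing upright in the middle of its station's top. The empty grey mat is the free spot for parking one on the way. Keep the containers upright throughout, and leave the timer and the marker pen where they lie.

Things in the scene. Friction and masses are not known exactly. Their poses are not given: they have to be found in the camera images.
- vial_mid (a point): vial: the smallest container, a slim white vial with black screw cap, 22 mm diameter, 45 mm tall (cap: top 11 mm, 20 mm diameter), about 25 g. Stands upright; its own z axis points up. Round, so its turn does not matter. The point is its centre, 22.5 mm above its foot. It starts on the cork stand or on the cooling block and belongs on the balance.
- bottle_mid (a point): capped bottle: a small white bottle with blue screw cap and shoulders, 33 mm diameter, 66 mm tall (straight body up to about 45 mm, cap above it 27 mm diameter), about 50 g. Stands upright; its own z axis points up. Round, so its turn does not matter. The point is its centre, 33 mm above its foot. It starts on the cork stand or on the cooling block and belongs on the stirrer.
- dome_mid (a point): domed bottle: the tallest container, white and clear with a large white domed top, 51 mm diameter, 98 mm tall (the dome, from 50 mm up, is 47 mm diameter, rounding in towards its top), about 90 g. Stands upright; its own z axis points up. Round, so its turn does not matter. The point is its centre, 49 mm above its foot. It starts on the balance or on the stirrer and belongs on the cork stand.
- jar_mid (a point): squat jar: a low wide white jar with black lid, 60 mm diameter, 41 mm tall (lid: top 15 mm), about 70 g. Stands upright; its own z axis points up. Round, so its turn does not matter. The point is its centre, 20.5 mm above its foot. It starts on the balance or on the stirrer and belongs on the cooling block.
- balance_top (a point): pocket balance: grey flat case 110 x 92 mm with a dark display and two white keys along its front edge (towards the robot), and a round bare-steel pan of 82 mm diameter. The point is the centre of the flat top, where the container is to stand, 28 mm above the worktop. Fixed: it does not move when pushed. The top has no rim. 
- stirrer_top (a point): mini magnetic stirrer: white case 106 x 92 mm with a small black knob on its front, and a square white ceramic top plate of 84 x 84 mm. The point is the centre of the flat top, where the container is to stand, 28 mm above the worktop. Fixed: it does not move when pushed. The top has no rim. 
- cork_stand_top (a point): cork stand: a plain round brown cork block of 94 mm diameter. The point is the centre of the flat top, where the container is to stand, 28 mm above the worktop. Fixed: it does not move when pushed. The top has no rim. 
- cooling_block_top (a point): cooling block: a square dark-grey metal block of 92 x 92 mm with fins along its sides and a flat top with four small bright screws in the corners. The point is the centre of the flat top, where the container is to stand, 28 mm above the worktop. Fixed: it does not move when pushed. The top has no rim. 
- mat_top (a point): mat: a grey square mat of 96 x 96 mm, 4 mm thick, with a dark line round its edge, lying on the worktop, empty at the start: the free spot. The point is the centre of its upper face, 4 mm above the worktop. Fixed.
- timer_mid (a point): bystander: a white bench timer, 58 x 64 mm, 21 mm tall, lying loose behind the stations; the point is its centre. Leave it where it is.
- pen_mid (a point): bystander: a white marker pen with blue cap, 128 mm long, 15 mm thick, lying loose to the left of the stations, lengthwise about along x; the point is its centre. Leave it where it is.
Not all that is in view belongs to the job. There is more than one size of the part that bears bottle_mid; the job needs the smallest. What is meant by the part that bears jar_mid is not green, and is the larger of those in its own colour.

How it is judged:
By the outcome, as a careful person would: the job done as asked, in the order asked, and still so for the second after the job is handed in, with the robot touching nothing.
It also fails if it takes over 136 s, if anything falls off the work surface, if the arm or the gripper's body presses on something with over 40 N, if the wrist force passes 120 N, or if a joint passes its speed limit or range.

## Robot

A 6-joint arm with a two-finger parallel gripper is mounted at the origin on a cart in front of the work surface, level with it; the furniture and walls round the work are solid. World frame = base frame: x ahead of the robot, y to its left, z up, the work surface at z = 0. Lengths are in m, angles in rad, forces in N, time in s.
With the tool pointing down it reaches from about 0.325 to 0.9 m from the base axis. Payload 3.5 kg.
Tool frame: the origin (TCP) lies between the finger pads; the fingertips stand 19 mm ahead of it and the grasp point (between the pads) is the TCP (env.nose_length is the distance from the TCP to the fingertips, in m); y points along the fingers, x is the direction in which the jaws open and shut, and the axes are right-handed (so a half turn about y gives the same grasp; the last joint's range is limited). The gripper opens to 85 mm and grips with 20 to 120 N. Pads are 22 mm wide; open, the fingers measure 114 mm over their backs; the gripper's body (76 mm by 85 mm) begins 54 mm behind the grasp point. The pads swing forward as they close: fully open they stand 13 mm farther back than shut.
Start: joints at [-1.249, 0.276, -0.026, 1.268, 0, 1.467], TCP at [0.258, -0.569, 0.216] pointing down, gripper open.
Joint ranges: [-3.12, 3.12], [-0.85, 1.88], [-1.08, 1.24], [-1.95, 2.15], [-1.57, 1.53], [-3.14, 3.14]. Speed limits (rad/s): [2.57, 2.57, 3.14, 3.14, 3.14, 3.14].

## Interface

Orientations are given as a unit quaternion [x, y, z, w].
In Python, from plant import env gives the robot as it stands.
- The arm moves only by the tool send_rows, never from a script. Its argument "targets" is one flat list of numbers, 7 for each row, row after row: the shift along the tool's x, y, z in mm, then the turn, a rotation vector about the tool's x, y, z in degrees, then the finger opening in mm, from 0 to 85.4. In form: [x, y, z, ax, ay, az, claw, x, y, z, ax, ay, az, claw, ...]. A call has 1 to 12 rows; each row is the pose to reach, as a shift and turn from the pose commanded when the call began, along the tool's axes at that moment; what a row does not reach only later rows make up. A row lasts 1/8 s, in which the tool goes at most 62.5 mm and 10.7 degrees, less where a joint would pass 70% of its speed; a pose out of reach is approached as far as the arm can. A call with a gripper value outside its range is refused whole. The fingers move at their own pace and stop on an object; the grip force is fixed at half the most. Time passes only in rows, so rows that repeat a pose let the fingers close. It gives the time, the measured TCP pose, the force and the opening at its end, in the units of the state.
- env.observe(): the state, without advancing time (a new reading comes with each control period).
- env.read_camera(name): name is "scene" or "top"; returns (picture, depth): 480x640x3 uint8, red, green, blue; 480x640 float32, m along the optical axis (not along the pixel's ray), 0 where there is no reading.
- env.get_calibration(name): a dict with "intrinsics" (3x3 intrinsics, pixels), "R" (3x3) and "t" (3): a world point X has camera coordinates R X + t. Camera axes: x right, y down, z forward; pixel columns grow to the right and rows downward; lengths in m; the calibration is good to about 2 mm. A picture is of the moment at which its call begins. get_calibration takes no time and is no camera call.
- env.hand_in(): hands the job in, once; it reports no verdict.
The state is a dict: "t": time; "joint_positions": joint angles; "joint_vel": joint speeds; "joint_torque": joint torques, N m; "tool_pos": TCP position; "orientation": TCP orientation; "contact_force": force on the tool from outside, world axes, zero at the start; "wrist_torque": the same for the moment, N m; "grip_width": opening from 0.0 (shut) to 1.0 (fully open).
Only numpy, scipy, OpenCV 4.12 (cv2) and the standard library are available. Lean on these libraries where they do the work, as an engineer would, in place of code of your own. Each camera call takes 0.05 s, during which the arm holds its last target.

## Working session

There is one attempt and no reset: what is moved stays moved. The work goes in short steps, Python scripts to look and compute and a tool call to move; the robot and the scene stay as the last step left them, time stands still between calls to the robot, and variables do not carry over. Pictures are saved under pics/ and viewed, and the job is handed in when it is done.

Besides the shell and the picture viewer there is one more tool, called after "Emit:" as name(argument=value, ...), one argument or row to a line, values as JSON. send_rows: Moves the arm, as the interface text tells. Its arguments: {"type":"object","properties":{"targets":{"type":"array"}},"required":["targets"]}

```bash
mkdir -p pics; ls
python3 - <<'E'
from plant import env
import cv2,numpy as np
print(env.observe())
for n in("scene","top"):
    p,d=env.read_camera(n); c=env.get_calibration(n)
    np.savez(f"pics/{n}0.npz",p=p,d=d); cv2.imwrite(f"pics/{n}0.png",p[:,:,::-1])
    print(n,c["intrinsics"],c["R"],c["t"],-c["R"].T@c["t"])
E
```

```text
pics
{'t': 0.0, 'joint_positions': array([-1.24942394e+00,  2.77151396e-01, -2.78964491e-02,  1.26798258e+00,
       -3.62879408e-05,  1.46740327e+00]), 'joint_vel': array([ 0.00095172, -0.0007307 , -0.00145385, -0.00014765, -0.00071945,
       -0.00049255]), 'joint_torque': array([ 1.09654485e-05, -4.45509946e+01,  2.95202315e+01,  1.65570283e-02,
       -2.46732070e-04, -5.90762468e-06]), 'tool_pos': array([ 0.25729349, -0.56869118,  0.21494097]), 'orientation': array([-0.59367574,  0.38399462, -0.38274663,  0.59464465]), 'contact_force': array([-0.2155821 ,  1.1291433 ,  0.28670952]), 'wrist_torque': array([-0.02995669,  0.00557257,  0.01696611]), 'grip_width': 0.9942667166546578}
scene [[526.38390202   0.         318.26521311]
 [  0.         526.38390202 242.73251362]
 [  0.           0.           1.        ]] [[ 0.60397493 -0.79699653  0.00328928]
 [-0.44232377 -0.33862647 -0.83047082]
 [ 0.6629962   0.50012863 -0.55705241]] [-0.35078968  0.31746541  1.02022508] [-0.32411468 -0.68231974  0.83311845]
top [[485.83660938   0.         313.24369756]
 [  0.         485.83660938 234.97024656]
 [  0.           0.           1.        ]] [[-0.02103927 -0.9995372   0.02197113]
 [-0.98542897  0.01702233 -0.16923354]
 [ 0.16878122 -0.02521153 -0.98533105]] [-0.01214738  0.61101776  1.15746374] [0.40650088 0.00663874 1.24415655]
```

View pics/scene0.png

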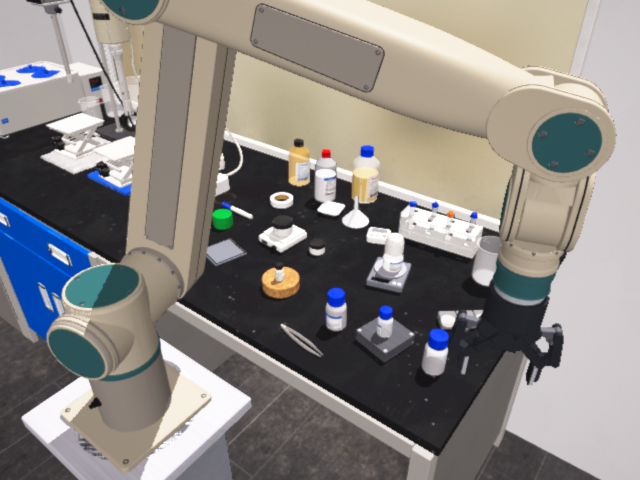

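View pics/top0.png

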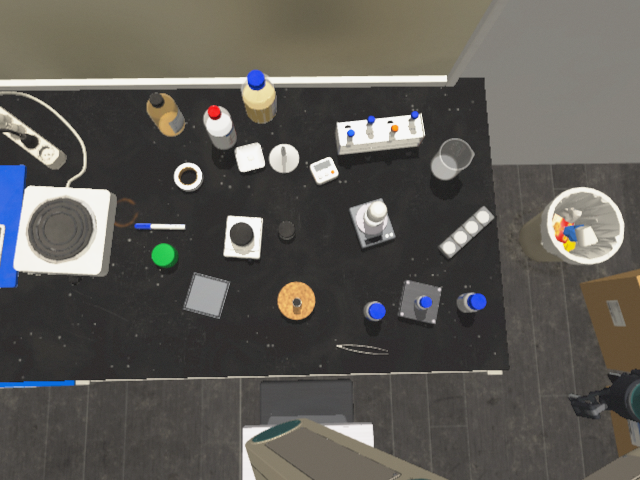

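```bash
cat > h.py <<'E'
import numpy as np,cv2
from plant import env
C={n:env.get_calibration(n) for n in("scene","top")}
def ray(n,u,v):
    c=C[n];d=c["R"].T@np.linalg.inv(c["intrinsics"])@np.array([u,v,1.]);return -c["R"].T@c["t"],d
def onz(n,u,v,z):
    o,d=ray(n,u,v);return o+d*(z-o[2])/d[2]
def proj(n,X):
    c=C[n];q=c["intrinsics"]@(c["R"]@np.asarray(X)+c["t"]);return q[:2]/q[2]
def tri(a,b):
    o1,d1=ray("top",*a);o2,d2=ray("scene",*b);d1/=np.linalg.norm(d1);d2/=np.linalg.norm(d2)
    s=np.linalg.lstsq(np.c_[d1,-d2],o2-o1,rcond=None)[0];p,q=o1+s[0]*d1,o2+s[1]*d2
    return (p+q)/2,np.linalg.norm(p-q)
def cloud(n,d):
    c=C[n];K=c["intrinsics"];v,u=np.mgrid[0:480,0:640]
    P=np.stack([(u-K[0,2])/K[0,0]*d,(v-K[1,2])/K[1,1]*d,d],-1)
    W=(P-c["t"])@c["R"];W[d==0]=np.nan;return W
E
python3 - <<'E'
from h import *
from scipy.spatial.transform import Rotation as R
print(R.from_quat(env.observe()['orientation']).as_matrix().round(3))
t=np.load('pics/top0.npz');s=np.load('pics/scene0.npz')
a=cv2.resize(t['p'][190:350,140:500],None,fx=2.2,fy=2.2,interpolation=cv2.INTER_CUBIC)
cv2.imwrite('pics/topcrop.png',a[:,:,::-1])
b=cv2.resize(s['p'][190:390,195:465],None,fx=2.9,fy=2.9,interpolation=cv2.INTER_CUBIC)
cv2.imwrite('pics/scenecrop.png',b[:,:,::-1])
W=cloud("top",t['d'])
for nm,(u,v) in dict(cork=(286,311),vialtop=(297,305),cool=(407,292),bot=(426,302),bal=(361,226),dome=(377,211),stir=(230,230),jar=(242,234),smalljar=(286,230),green=(163,254),mat=(207,296),b1=(377,311),b2=(477,302),table=(320,260)).items(): print(nm,W[v,u].round(4))
E
```

```text
[[ 0.412 -0.001  0.911]
 [-0.911  0.002  0.412]
 [-0.002 -1.     0.   ]]
cork [0.4254 0.0469 0.0281]
vialtop [0.4382 0.019  0.0752]
cool [ 0.4661 -0.2558  0.0288]
bot [ 0.4385 -0.2852  0.095 ]
bal [ 0.6366 -0.1474  0.0245]
dome [ 0.6524 -0.1735  0.1281]
stir [0.6246 0.181  0.064 ]
jar [0.6133 0.151  0.0684]
smalljar [0.6284 0.0444 0.0305]
green [0.5714 0.35   0.0391]
mat [0.4673 0.2464 0.004 ]
b1 [ 0.42   -0.1685  0.0943]
b2 [ 0.436  -0.4064  0.0946]
table [ 0.5542 -0.0413 -0.0024]
```

View pics/topcrop.png

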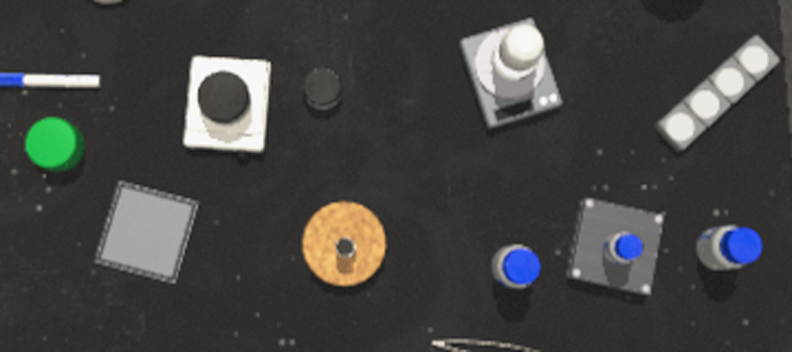

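View pics/scenecrop.png

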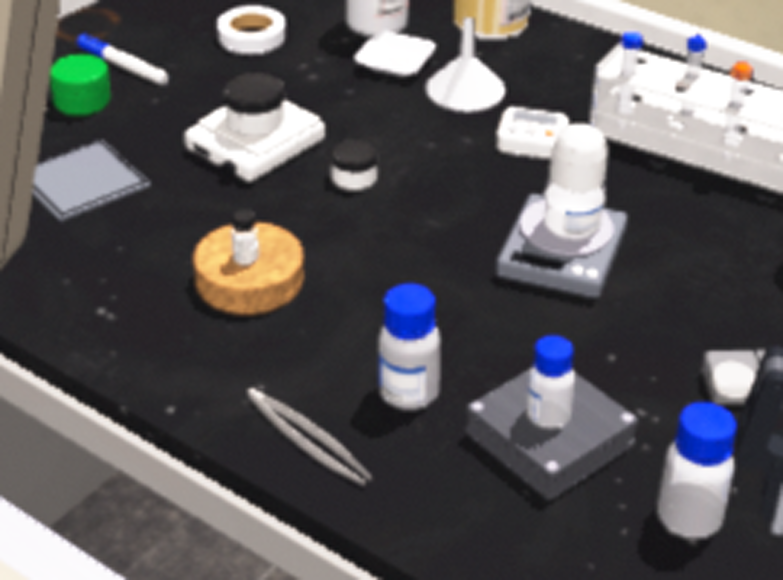

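```bash
cat > meas.py <<'E'
from h import *
def meas(n,p,d,only=None):
    W=cloud(n,d); hsv=cv2.cvtColor(p,cv2.COLOR_RGB2HSV); out={}
    # stations: height band, near expected xy, hull cast onto plane z
    st=dict(cork=(.435,.015,.028,.06),cool=(.44,-.28,.028,.075),bal=(.64,-.16,.028,.08),stir=(.605,.15,.028,.078),mat=(.467,.246,.004,.08))
    for k,(x,y,z,r) in st.items():
        near=(np.hypot(W[...,0]-x,W[...,1]-y)<r)
        tol=.006
        if k=="mat": m=near&(hsv[...,2]>75)&(hsv[...,1]<80)&(W[...,2]<.03)
        else: m=near&(abs(W[...,2]-z)<tol)
        if k=="bal" : m&=True
        m=cv2.morphologyEx(m.astype(np.uint8),cv2.MORPH_OPEN,np.ones((3,3),np.uint8))
        cs=cv2.findContours(m,cv2.RETR_EXTERNAL,cv2.CHAIN_APPROX_NONE)[0]
        if not cs: print(n,k,"none");continue
        c=cv2.convexHull(np.vstack([q for q in cs if len(q)>25] or cs)).reshape(-1,2)
        P=np.array([onz(n,u,v,z)[:2] for u,v in c],np.float32)
        zz=np.nanmedian(W[m>0][:,2])
        if k=="cork":(cx,cy),rr=cv2.minEnclosingCircle(P);e=2*rr;
        else:(cx,cy),e,a=cv2.minAreaRect(P);e=(*e,a)
        print(n,k,round(cx,4),round(cy,4),"z",zz.round(4),"size",np.round(e,4))
    return W,hsv
if __name__=="__main__":
    for n in("top","scene"):
        t=np.load(f'pics/{n}0.npz');W,hsv=meas(n,t['p'],t['d'])
        # containers: top of each: cloud points above station
        for k,(x,y,zlo,top) in dict(vial=(.435,.015,.06,.073),bot=(.44,-.28,.082,.094),dome=(.64,-.16,.085,.126),jar=(.605,.15,.058,.069)).items():
            m=(np.hypot(W[...,0]-x,W[...,1]-y)<.06)&(W[...,2]>zlo)
            Q=W[m];print(n,k,m.sum(),"xyz med",np.median(Q,0).round(4),"min",Q.min(0).round(4),"max",Q.max(0).round(4),"mid",((Q.min(0)+Q.max(0))/2).round(4))
E
python3 meas.py
```

```text
top cork 0.4522 0.0208 z 0.0275 size 0.0936
top cool 0.4435 -0.2878 z 0.0277 size [ 0.0925  0.0921 76.1303]
top bal 0.65 -0.1679 z 0.0274 size [ 0.0829  0.0652 53.0146]
top stir 0.6227 0.1536 z 0.027 size [8.46000e-02 8.57000e-02 8.58065e+01]
top mat 0.4703 0.2484 z 0.0028 size [ 0.0974  0.0978 74.2196]
top vial 52 xyz med [0.4477 0.0201 0.0717] min [0.4382 0.0116 0.0602] max [0.4551 0.0285 0.0766] mid [0.4467 0.0201 0.0684]
top bot 110 xyz med [ 0.4408 -0.2848  0.0935] min [ 0.4269 -0.2985  0.0825] max [ 0.4529 -0.2728  0.0988] mid [ 0.4399 -0.2856  0.0907]
top dome 337 xyz med [ 0.6552 -0.1745  0.1206] min [ 0.6359 -0.2003  0.0859] max [ 0.6805 -0.1544  0.1298] mid [ 0.6582 -0.1774  0.1078]
top jar 446 xyz med [0.6164 0.1534 0.0671] min [0.5876 0.1249 0.0583] max [0.6445 0.1812 0.0747] mid [0.6161 0.1531 0.0665]
scene cork 0.4484 0.0187 z 0.0285 size 0.099
scene cool 0.4412 -0.2892 z 0.0289 size [ 0.0956  0.0967 75.9578]
scene bal 0.636 -0.182 z 0.0274 size [ 0.0939  0.0847 20.3487]
scene stir 0.6114 0.1511 z 0.0282 size [ 0.092   0.1061 87.1308]
scene mat 0.2784 0.0269 z -0.7943 size [ 0.7008  0.106  47.4972]
scene vial 60 xyz med [0.4439 0.0179 0.0721] min [0.4371 0.0099 0.0602] max [0.4573 0.0294 0.0759] mid [0.4472 0.0196 0.0681]
scene bot 138 xyz med [ 0.4345 -0.2886  0.0942] min [ 0.4243 -0.3011  0.0822] max [ 0.4514 -0.274   0.0985] mid [ 0.4379 -0.2875  0.0904]
scene dome 358 xyz med [ 0.6451 -0.1854  0.1123] min [ 0.6321 -0.202   0.0851] max [ 0.6726 -0.1561  0.1304] mid [ 0.6523 -0.1791  0.1077]
scene jar 234 xyz med [0.6109 0.1495 0.0683] min [0.5858 0.1202 0.0582] max [0.6445 0.1826 0.0759] mid [0.6151 0.1514 0.0671]
```

```bash
cat > fit.py <<'E'
from h import *
from scipy.optimize import least_squares
def circ(Ws,x,y,zlo,zhi,r,rad=.05):
    res=[]
    for W in Ws:
        m=(np.hypot(W[...,0]-x,W[...,1]-y)<rad)&(W[...,2]>zlo)&(W[...,2]<zhi)
        Q=W[m][:,:2]
        f=least_squares(lambda c:np.hypot(*(Q-c).T)-r,[x,y],loss='soft_l1',f_scale=.002)
        res.append((len(Q),f.x.round(4),np.sqrt(np.mean(f.fun**2)).round(4)))
    return res
def toprim(n,W,x,y,zt,r,rad=.05):
    # silhouette of the top disc, cast on its plane
    m=((np.hypot(W[...,0]-x,W[...,1]-y)<rad)&(abs(W[...,2]-zt)<.005)).astype(np.uint8)
    c=cv2.convexHull(np.vstack(cv2.findContours(m,0,1)[0])).reshape(-1,2)
    P=np.array([onz(n,u,v,zt)[:2] for u,v in c],np.float32)
    return cv2.minEnclosingCircle(P)
E
python3 - <<'E'
from fit import *
T={n:np.load(f'pics/{n}0.npz') for n in("top","scene")}
Ws=[cloud(n,T[n]['d']) for n in T]
for k,a in dict(vial=(.447,.02,.035,.058,.011,.03),bot=(.439,-.287,.035,.068,.0165,.035),botcap=(.439,-.287,.078,.092,.0135,.035),dome=(.655,-.178,.035,.072,.0255),dome2=(.655,-.178,.082,.105,.0235),jar=(.615,.152,.035,.06,.030)).items(): print(k,circ(Ws,*a))
for k,a in dict(vial=(.447,.02,.073,.01,.03),bot=(.439,-.287,.094,.0135,.03),jar=(.615,.152,.069,.03)).items():
    for n,W in zip(T,Ws): print(k,n,toprim(n,W,*a))
for n,(u,v) in dict(top=(373,223),scene=(390,268)).items():
    cv2.imwrite(f'pics/bal_{n}.png',cv2.resize(T[n]['p'][v-40:v+40,u-45:u+45],None,fx=8,fy=7,interpolation=cv2.INTER_CUBIC)[:,:,::-1])
E
```

```text
vial [(14, array([0.4474, 0.02  ]), np.float64(0.0005)), (72, array([0.448 , 0.0205]), np.float64(0.0016))]
bot [(48, array([ 0.4402, -0.287 ]), np.float64(0.0025)), (182, array([ 0.4402, -0.2864]), np.float64(0.0014))]
botcap [(40, array([ 0.4415, -0.2874]), np.float64(0.004)), (63, array([ 0.4406, -0.286 ]), np.float64(0.0016))]
dome [(99, array([ 0.6605, -0.1785]), np.float64(0.0011)), (253, array([ 0.6602, -0.1776]), np.float64(0.0019))]
dome2 [(40, array([ 0.66  , -0.1784]), np.float64(0.0004)), (143, array([ 0.6601, -0.1777]), np.float64(0.0018))]
jar [(36, array([0.6185, 0.1547]), np.float64(0.0006)), (152, array([0.6193, 0.1557]), np.float64(0.0021))]
vial top ((0.4466104507446289, 0.020055696368217468), 0.009162318892776966)
vial scene ((0.4457361698150635, 0.018973127007484436), 0.011808997020125389)
bot top ((0.4401184022426605, -0.2860430181026459), 0.01341997180134058)
bot scene ((0.43751856684684753, -0.28736549615859985), 0.015597873367369175)
jar top ((0.6167109608650208, 0.15321724116802216), 0.0289960615336895)
jar scene ((0.61439049243927, 0.14906388521194458), 0.03318508341908455)
```

View pics/bal_top.png

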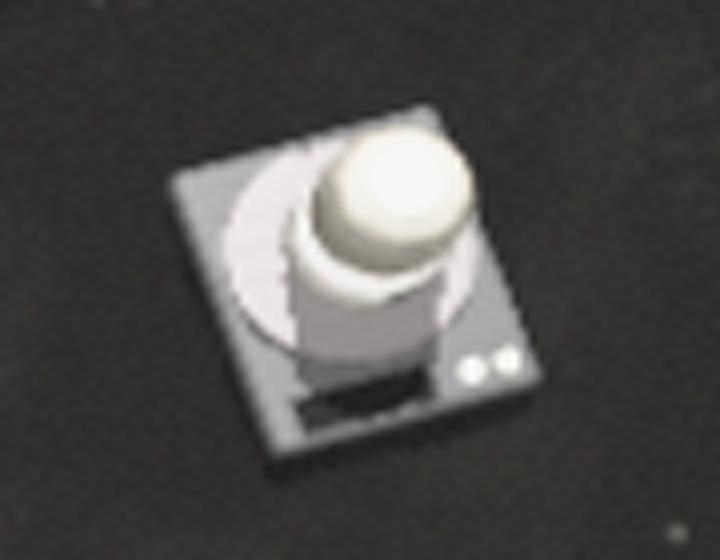

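View pics/bal_scene.png

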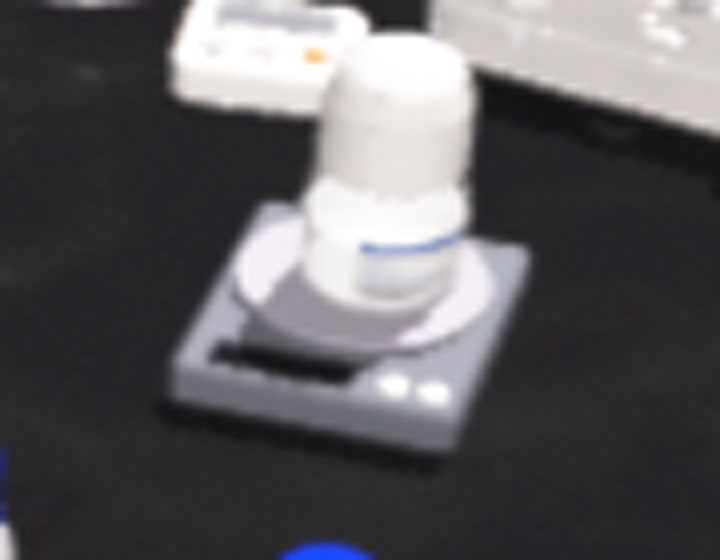

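The candidates, by pixel in the top view:
- **Blue caps:** (375,311) and (472,302) are about 94 mm tall and stand on the bench. (425,302) has its top at 95 mm on the 28 mm cooling block, so it is 66 mm tall and the smallest. That is the bottle.
- **Jars:** the green one (165,256) and the small black-lidded one (286,231) don't fit. The large black-lidded one on the stirrer (242,235) does.

The enlarged crops confirm both choices. I start with the vial.

Emit:
send_rows(
  targets=[-458, -35, 416, 0, -65.7, 0, 60, -458, -35, 416, 0, -65.7, 0, 60, -458, -35, 416, 0, -65.7, 0, 60, -458, -35, 416, 0, -65.7, 0, 60, -458, -35, 416, 0, -65.7, 0, 60, -458, -35, 416, 0, -65.7, 0, 60, -458, -35, 416, 0, -65.7, 0, 60, -458, -35, 416, 0, -65.7, 0, 60, -458, -35, 416, 0, -65.7, 0, 60, -458, -35, 416, 0, -65.7, 0, 60, -458, -35, 416, 0, -65.7, 0, 60, -458, -35, 416, 0, -65.7, 0, 60],
)

```text
t: 1.6
tool_pos: [0.4473, 0.0194, 0.2506]
orientation: [0.707, 0.0, -0.001, -0.707]
contact_force: [-0.6, 0.2, 0.5]
grip_width: 0.707
```

```bash
cat > go.py <<'E'
import sys
from h import *
from scipy.spatial.transform import Rotation as R
o=env.observe();M=R.from_quat(o['orientation'])
print('t',round(o['t'],2),'tcp',o['tool_pos'].round(4),'grip',round(o['grip_width']*85.4,1),'F',o['contact_force'].round(1),'j6',o['joint_positions'][5].round(2))
print(M.as_matrix().round(3).tolist())
if len(sys.argv)>3:
    T=np.array(list(map(float,sys.argv[1:4])));d=T-o['tool_pos'];print('shift mm',(M.inv().apply(d)*1000).round(1))
    W=np.array([[1,0,0],[0,0,1],[0,-1,0.]]);print('turn',np.degrees((M.inv()*R.from_matrix(W)).as_rotvec()).round(2))
E
python3 go.py 0.447 0.020 0.056
```

```text
t 1.6 tcp [0.4473 0.0194 0.2506] grip 60.4 F [-0.6  0.2  0.5] j6 1.47
[[1.0, -0.001, -0.002], [0.002, -0.0, 1.0], [-0.001, -1.0, -0.0]]
shift mm [-1.000e-01  1.946e+02  7.000e-01]
turn [ 0.02  0.1  -0.07]
```

Emit:
send_rows(
  targets=[0, 60, 0, 0, 0, 0, 50, 0, 120, 0, 0, 0, 0, 50, 0, 160, 0, 0, 0, 0, 50, 0, 185, 0, 0, 0, 0, 50, 0, 197, 0, 0, 0, 0, 50, 0, 197, 0, 0, 0, 0, 50, 0, 197, 0, 0, 0, 0, 50],
)

```text
t: 2.48
tool_pos: [0.4491, 0.0187, 0.0553]
orientation: [0.707, 0.001, 0.001, -0.707]
contact_force: [0.7, -0.4, -0.5]
grip_width: 0.588
```

```bash
cat > look.py <<'E'
import sys
from h import *
n,u,v,w,name=sys.argv[1],*map(int,sys.argv[2:5]),sys.argv[5]
p,d=env.read_camera(n);np.savez(f'pics/{name}.npz',p=p,d=d)
h=int(w*.75);s=640/(2*w)
cv2.imwrite(f'pics/{name}.png',cv2.resize(p[max(0,v-h):v+h,max(0,u-w):u+w],None,fx=s,fy=s,interpolation=cv2.INTER_CUBIC)[:,:,::-1])
E
python3 go.py; python3 look.py scene 280 280 60 s1
```

```text
t 2.48 tcp [0.4491 0.0187 0.0553] grip 50.2 F [ 0.7 -0.4 -0.5] j6 1.47
[[1.0, 0.002, 0.0], [-0.0, -0.0, 1.0], [0.002, -1.0, -0.0]]
```

View pics/s1.png

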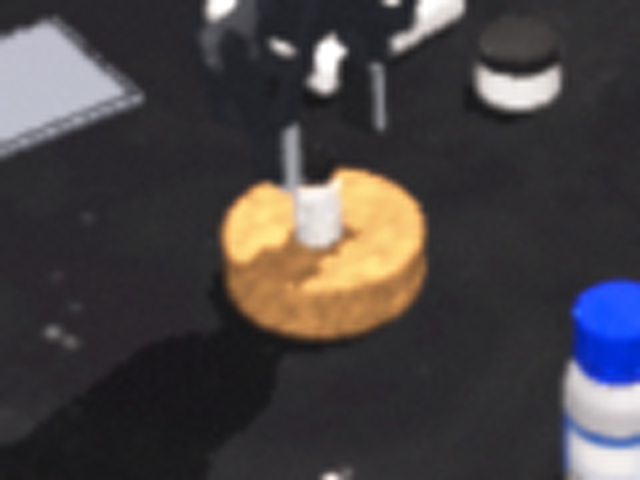

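The fingers straddle the vial on the cork, with pads at about (290,160) and (378,95) in the crop. I close and lift.

Emit:
send_rows(
  targets=[-1.5, 1, 1, 0, 0, 0, 35, -1.5, 1, 1, 0, 0, 0, 15, -1.5, 1, 1, 0, 0, 0, 10, -1.5, 1, 1, 0, 0, 0, 10, -1.5, 1, 1, 0, 0, 0, 10, -1.5, 1, 1, 0, 0, 0, 10, -1.5, -10, 1, 0, 0, 0, 10, -1.5, -40, 1, 0, 0, 0, 10, -1.5, -90, 1, 0, 0, 0, 10, -1.5, -120, 1, 0, 0, 0, 10, -1.5, -120, 1, 0, 0, 0, 10],
)

```text
t: 3.9
tool_pos: [0.4487, 0.0201, 0.1772]
orientation: [0.707, 0.003, 0.002, -0.707]
contact_force: [-0.4, -1.5, -1.3]
grip_width: 0.169
```

```bash
python3 go.py .470 .248 .030; python3 look.py scene 280 230 80 s2
```

```text
t 3.9 tcp [0.4487 0.0201 0.1772] grip 14.4 F [-0.4 -1.5 -1.3] j6 1.47
[[1.0, 0.006, -0.001], [0.001, -0.001, 1.0], [0.006, -1.0, -0.001]]
shift mm [ 20.5 147.2 228. ]
turn [0.04 0.05 0.36]
```

View pics/s2.png

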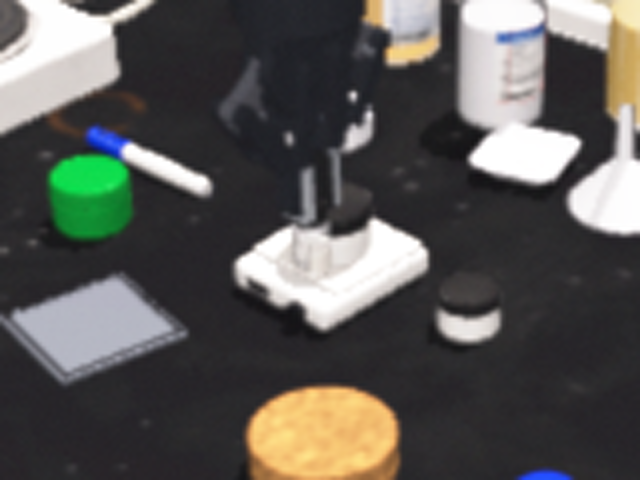

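```bash
python3 - <<'E'
from h import *
t=np.load('pics/s2.npz');W=cloud("scene",t['d'])
m=(np.hypot(W[...,0]-.4475,W[...,1]-.02)<.02)&(W[...,2]<.21)
Q=W[m]
for z in np.arange(.12,.2,.005):
    q=Q[(Q[:,2]>=z)&(Q[:,2]<z+.005)]
    if len(q):print(z.round(3),len(q),q.min(0)[:2].round(4),q.max(0)[:2].round(4),q.mean(0)[:2].round(4))
E
python3 look.py top 300 270 80 t2
```

```text
0.15 8 [0.4393 0.0096] [0.4514 0.0241] [0.4452 0.0151]
0.155 16 [0.4379 0.0077] [0.452  0.0247] [0.4434 0.0142]
0.16 16 [0.4371 0.0096] [0.4561 0.0216] [0.4432 0.0147]
0.165 18 [0.4364 0.0078] [0.4515 0.024 ] [0.4432 0.0146]
0.17 18 [0.437  0.0075] [0.454  0.0286] [0.4431 0.0163]
0.175 16 [0.4385 0.0091] [0.4535 0.0274] [0.444 0.015]
0.18 20 [0.4387 0.0093] [0.4553 0.0275] [0.4438 0.0166]
0.185 13 [0.4384 0.009 ] [0.4531 0.023 ] [0.4451 0.0137]
0.19 9 [0.435  0.0102] [0.4586 0.0271] [0.4454 0.0149]
0.195 24 [0.4302 0.0069] [0.462  0.0222] [0.4471 0.0135]
0.2 27 [0.4283 0.0065] [0.4633 0.0251] [0.4438 0.0138]
```

Run:
```python
import cv2,numpy as np
p=np.load('pics/s2.npz')['p']
cv2.imwrite('pics/s2b.png',cv2.resize(p[195:255,240:320],None,fx=9,fy=9,interpolation=cv2.INTER_CUBIC)[:,:,::-1])
```

```text
(no output)
```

View pics/s2b.png

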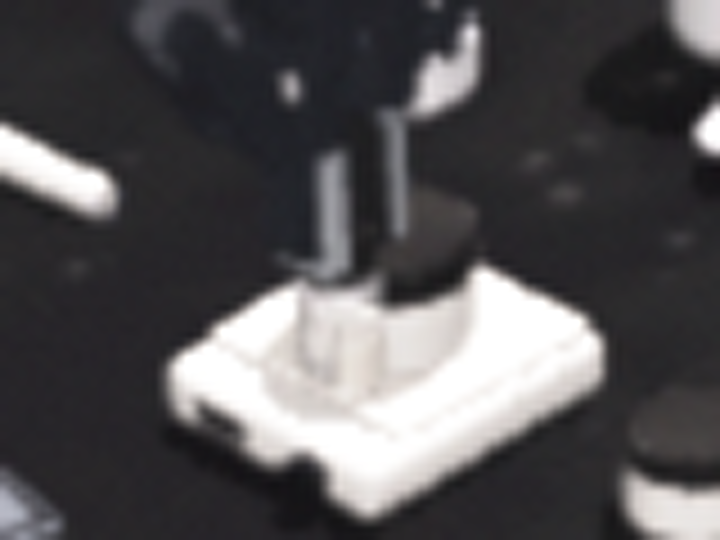

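The vial hangs upright in the grip, with its foot at about z = 0.150. I carry it to the mat.

Emit:
send_rows(
  targets=[6, -20, 57, 0, 0, 0, 10, 11, -20, 114, 0, 0, 0, 10, 16, -20, 170, 0, 0, 0, 10, 21, -10, 215, 0, 0, 0, 10, 21, 20, 228, 0, 0, 0, 10, 21, 70, 228, 0, 0, 0, 10, 21, 115, 228, 0, 0, 0, 10, 21, 135, 228, 0, 0, 0, 10, 21, 142, 228, 0, 0, 0, 10, 21, 142, 228, 0, 0, 0, 10],
)

```text
t: 5.25
tool_pos: [0.4662, 0.2479, 0.0312]
orientation: [0.707, -0.001, -0.001, -0.707]
contact_force: [0.4, -0.1, -0.5]
grip_width: 0.168
```

```bash
python3 go.py .470 .248 .030
```

```text
t 5.25 tcp [0.4662 0.2479 0.0312] grip 14.3 F [ 0.4 -0.1 -0.5] j6 1.94
[[1.0, -0.002, -0.001], [0.001, -0.001, 1.0], [-0.002, -1.0, -0.001]]
shift mm [3.8 1.2 0.1]
turn [ 0.05  0.04 -0.12]
```

Emit:
send_rows(
  targets=[3, 1.5, 0, 0, 0, 0, 10, 3, 1.5, 0, 0, 0, 0, 10, 3, 1.5, 0, 0, 0, 0, 30, 3, 1.5, 0, 0, 0, 0, 45, 3, 1.5, 0, 0, 0, 0, 50, 3, 1.5, 0, 0, 0, 0, 50, 3, -30, 0, 0, 0, 0, 50, 3, -80, 0, 0, 0, 0, 50, 3, -140, 0, 0, 0, 0, 50, 3, -200, 0, 0, 0, 0, 65, 3, -200, 0, 0, 0, 0, 70],
)

```text
t: 6.62
tool_pos: [0.4742, 0.2499, 0.2386]
orientation: [-0.706, -0.004, -0.004, 0.709]
contact_force: [0.8, 0.5, -0.7]
grip_width: 0.821
```

```bash
python3 go.py .660 -.178 .24; python3 look.py top 300 260 160 t3
```

```text
t 6.62 tcp [0.4742 0.2499 0.2386] grip 70.1 F [ 0.8  0.5 -0.7] j6 1.93
[[1.0, 0.012, -0.001], [0.001, 0.004, 1.0], [0.012, -1.0, 0.004]]
shift mm [ 185.5   -1.2 -428. ]
turn [-0.26  0.04  0.67]
```

View pics/t3.png

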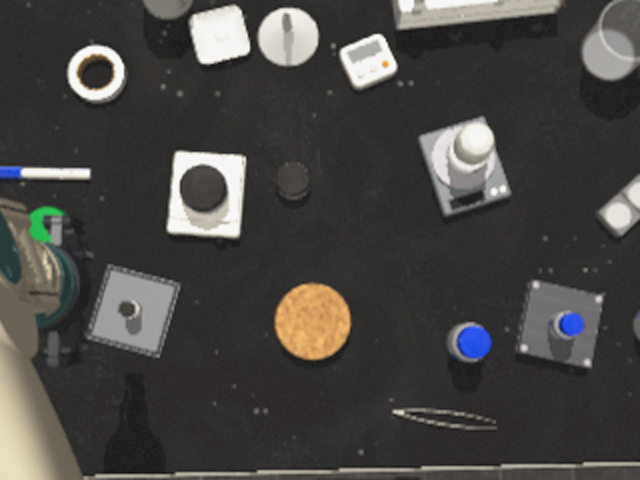

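The vial stands on the mat at (130,310) in the crop, and the cork at (313,321) is empty. Next is the dome.

Emit:
send_rows(
  targets=[186, -2, -428, 0, 0, 0, 75, 186, -2, -428, 0, 0, 0, 75, 186, -2, -428, 0, 0, 0, 75, 186, -2, -428, 0, 0, 0, 75, 186, -2, -428, 0, 0, 0, 75, 186, -2, -428, 0, 0, 0, 75, 186, -2, -428, 0, 0, 0, 75, 186, -2, -428, 0, 0, 0, 75, 186, -2, -428, 0, 0, 0, 75, 186, -2, -428, 0, 0, 0, 75, 186, -2, -428, 0, 0, 0, 75],
)

```text
t: 8.05
tool_pos: [0.6558, -0.1781, 0.2336]
orientation: [-0.707, -0.0, 0.001, 0.707]
contact_force: [0.5, -0.2, -0.3]
grip_width: 0.88
```

```bash
python3 go.py .660 -.178 .092
python3 - <<'E'
from meas import *
from fit import *
t=np.load('pics/t3.npz');W,_=meas("top",t['p'],t['d'])
print(circ([W],.47,.245,.02,.036,.011,.03),toprim("top",W,.47,.245,.049,.01,.03))
E
```

```text
t 8.05 tcp [ 0.6558 -0.1781  0.2336] grip 75.1 F [ 0.5 -0.2 -0.3] j6 1.21
[[1.0, -0.001, -0.002], [0.002, 0.001, 1.0], [-0.001, -1.0, 0.001]]
shift mm [  4.4 141.6  -0. ]
turn [-0.04  0.12 -0.08]
top cork 0.4522 0.0208 z 0.0273 size 0.0936
top cool 0.4435 -0.2879 z 0.0277 size [ 0.0929  0.092  75.9403]
top bal 0.6494 -0.1681 z 0.0274 size [ 0.0843  0.0625 49.6177]
top stir 0.6219 0.1526 z 0.0268 size [ 0.0864  0.0865 85.6156]
top mat 0.4703 0.2484 z 0.003 size [ 0.0974  0.0975 74.1347]
[(22, array([0.4717, 0.2485]), np.float64(0.0008))] ((0.4709625244140625, 0.24736003577709198), 0.009405648335814476)
```

Emit:
send_rows(
  targets=[4, 40, 0, 0, 0, 0, 75, 4, 65, 0, 0, 0, 0, 75, 4, 65, 0, 0, 0, 0, 75, 4, 65, 0, 0, 0, 0, 75],
)

```text
t: 8.55
tool_pos: [0.661, -0.1791, 0.1705]
orientation: [0.707, 0.001, -0.0, -0.707]
contact_force: [0.0, -0.2, 0.2]
grip_width: 0.879
```

```bash
python3 go.py .660 -.178 .092
```

```text
t 8.55 tcp [ 0.661  -0.1791  0.1705] grip 75.0 F [ 0.  -0.2  0.2] j6 1.21
[[1.0, 0.002, -0.002], [0.002, -0.001, 1.0], [0.002, -1.0, -0.001]]
shift mm [-1.1 78.5  1.1]
turn [0.03 0.09 0.09]
```

Emit:
send_rows(
  targets=[-0.5, 30, 1, 0, 0, 0, 75, -0.5, 60, 1, 0, 0, 0, 75, -0.5, 78, 1, 0, 0, 0, 75, -0.5, 78, 1, 0, 0, 0, 75, -0.5, 78, 1, 0, 0, 0, 75],
)

```text
t: 9.18
tool_pos: [0.6612, -0.179, 0.0928]
orientation: [0.707, 0.001, 0.001, -0.707]
contact_force: [-0.9, -0.3, 1.1]
grip_width: 0.878
```

```bash
python3 go.py .660 -.178 .092; python3 look.py scene 385 260 60 s4
```

```text
t 9.18 tcp [ 0.6612 -0.179   0.0928] grip 75.0 F [-0.9 -0.3  1.1] j6 1.21
[[1.0, 0.003, -0.001], [0.001, -0.001, 1.0], [0.003, -1.0, -0.001]]
shift mm [-1.2  0.8  1. ]
turn [0.05 0.04 0.14]
```

View pics/s4.png

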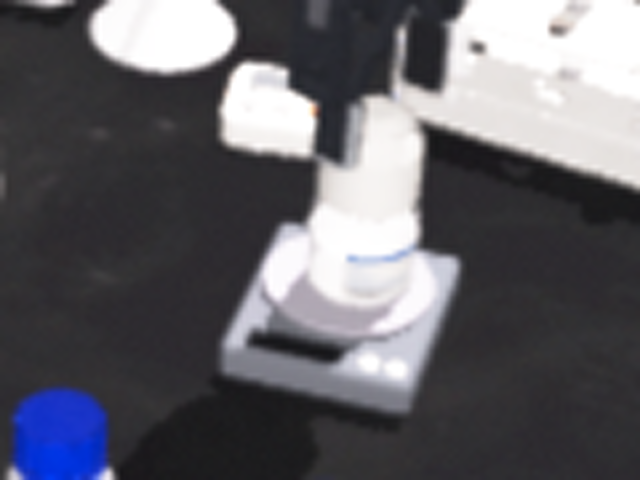

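The fingers straddle the dome, but the tips at (340,160) are a little high. I go 8 mm lower, then close and lift.

Emit:
send_rows(
  targets=[-1, 8, 0, 0, 0, 0, 75, -1, 8, 0, 0, 0, 0, 60, -1, 8, 0, 0, 0, 0, 45, -1, 8, 0, 0, 0, 0, 35, -1, 8, 0, 0, 0, 0, 35, -1, 8, 0, 0, 0, 0, 35, -1, 2, 0, 0, 0, 0, 35, -1, -15, 0, 0, 0, 0, 35, -1, -50, 0, 0, 0, 0, 35, -1, -90, 0, 0, 0, 0, 35, -1, -100, 0, 0, 0, 0, 35, -1, -100, 0, 0, 0, 0, 35],
)

```text
t: 10.72
tool_pos: [0.6594, -0.1787, 0.192]
orientation: [0.707, 0.001, 0.0, -0.707]
contact_force: [-1.0, 0.2, -2.0]
grip_width: 0.493
```

```bash
python3 go.py .451 .020 .19; python3 look.py scene 385 230 80 s5;python3 look.py top 375 215 80 t5
```

```text
t 10.72 tcp [ 0.6594 -0.1787  0.192 ] grip 42.1 F [-1.   0.2 -2. ] j6 1.21
[[1.0, 0.002, -0.001], [0.001, -0.001, 1.0], [0.002, -1.0, -0.001]]
shift mm [-208.3    1.5  198.9]
turn [0.03 0.04 0.1 ]
```

View pics/s5.png

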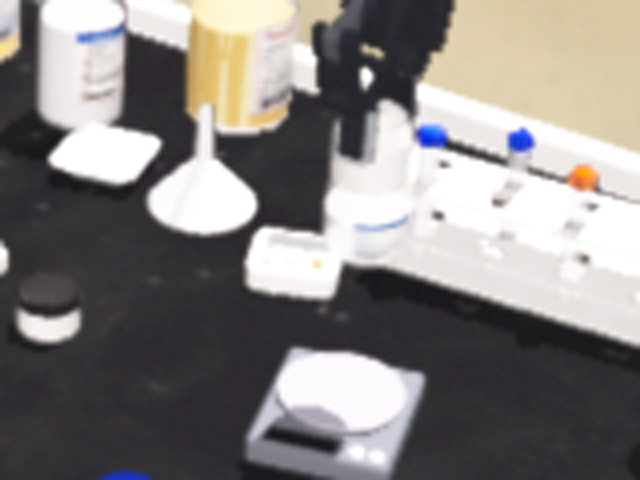

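View pics/t5.png

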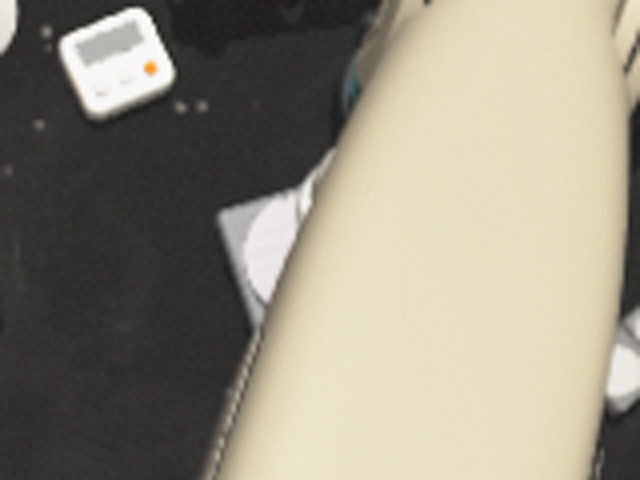

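The dome is held upright with nothing touching it. I carry it to the cork and stop about 35 mm above it to settle.

Emit:
send_rows(
  targets=[-42, -20, 40, 0, 0, 0, 35, -84, -20, 80, 0, 0, 0, 35, -126, -20, 120, 0, 0, 0, 35, -168, -10, 160, 0, 0, 0, 35, -195, 10, 186, 0, 0, 0, 35, -208, 40, 199, 0, 0, 0, 35, -208, 65, 199, 0, 0, 0, 35, -208, 72, 199, 0, 0, 0, 35, -208, 72, 199, 0, 0, 0, 35, -208, 72, 199, 0, 0, 0, 35],
)

```text
t: 12.08
tool_pos: [0.4518, 0.02, 0.1199]
orientation: [0.707, 0.001, 0.0, -0.707]
contact_force: [-0.5, -0.0, -0.9]
grip_width: 0.495
```

```bash
python3 go.py .451 .020 .085; python3 look.py scene 275 260 60 s6
python3 - <<'E'
from fit import *
W=cloud("scene",np.load('pics/s6.npz')['d'])
for z in (.075,.085,.095): print(z,circ([W],.451,.02,z-.01,z+.005,.0255,.06))
m=(np.hypot(W[...,0]-.451,W[...,1]-.02)<.03)&(W[...,2]>.035);print(np.percentile(W[m][:,2],[0,1,5]))
E
```

```text
t 12.07 tcp [0.4518 0.02   0.1199] grip 42.2 F [-0.5 -0.  -0.9] j6 1.47
[[1.0, 0.001, -0.0], [0.0, -0.0, 1.0], [0.001, -1.0, -0.0]]
shift mm [-0.9 34.9 -0. ]
turn [0.01 0.02 0.08]
0.075 [(86, array([0.4535, 0.021 ]), np.float64(0.0019))]
0.085 [(104, array([0.4528, 0.0207]), np.float64(0.0017))]
0.095 [(104, array([0.4526, 0.0207]), np.float64(0.0016))]
[0.0645369  0.0689303  0.07729218]
```

View pics/s6.png

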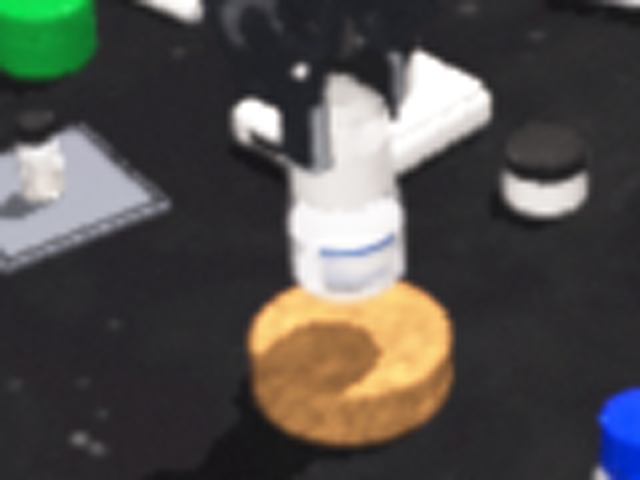

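Emit:
send_rows(
  targets=[-1, 15, 0, 0, 0, 0, 35, -1, 28, 0, 0, 0, 0, 35, -1, 34, 0, 0, 0, 0, 35, -1, 34.5, 0, 0, 0, 0, 35, -1, 34.5, 0, 0, 0, 0, 35],
)

```text
t: 12.75
tool_pos: [0.4499, 0.0203, 0.0846]
orientation: [-0.707, -0.0, 0.0, 0.707]
contact_force: [-0.1, 0.1, -0.6]
grip_width: 0.501
```

```bash
python3 go.py .451 .020 .085
```

```text
t 12.75 tcp [0.4499 0.0203 0.0846] grip 42.8 F [-0.1  0.1 -0.6] j6 1.47
[[1.0, 0.0, -0.001], [0.001, 0.0, 1.0], [0.0, -1.0, 0.0]]
shift mm [ 1.1 -0.4 -0.3]
turn [-0.    0.04  0.  ]
```

Emit:
send_rows(
  targets=[0, 0.5, 0, 0, 0, 0, 35, 0, 0.5, 0, 0, 0, 0, 50, 0, 0.5, 0, 0, 0, 0, 65, 0, 0.5, 0, 0, 0, 0, 78, 0, 0.5, 0, 0, 0, 0, 78, 0, -10, 0, 0, 0, 0, 78, 0, -50, 0, 0, 0, 0, 78, 0, -110, 0, 0, 0, 0, 70, 0, -140, 10, 0, 0, 0, 60, 5, -140, 60, 0, 0, 0, 50, 10, -140, 110, 0, 0, 0, 50, 15, -140, 160, 0, 0, 0, 50],
)

```text
t: 14.25
tool_pos: [0.4651, 0.1818, 0.2258]
orientation: [-0.707, -0.001, -0.001, 0.707]
contact_force: [0.6, -0.3, 0.1]
grip_width: 0.586
```

```bash
python3 go.py .471 .248 .225; python3 look.py scene 290 270 100 s7;python3 look.py top 330 260 150 t7
python3 - <<'E'
from fit import *
from meas import meas
for n,f in(("top","t7"),("scene","s7")):
    t=np.load(f'pics/{f}.npz');W,_=meas(n,t['p'],t['d'])
    print(circ([W],.451,.02,.035,.072,.0255),circ([W],.451,.02,.082,.105,.0235))
E
```

```text
t 14.25 tcp [0.4651 0.1818 0.2258] grip 50.0 F [ 0.6 -0.3  0.1] j6 1.81
[[1.0, 0.002, -0.0], [0.0, 0.0, 1.0], [0.002, -1.0, 0.0]]
shift mm [ 5.9  0.8 66.2]
turn [-0.02  0.01  0.1 ]
top cork 0.4522 0.0208 z 0.0272 size 0.0936
top cool 0.4436 -0.2879 z 0.0278 size [ 0.0927  0.092  76.3386]
top bal 0.6566 -0.1746 z 0.0273 size [7.97000e-02 7.85000e-02 8.90156e+01]
top stir 0.6216 0.1532 z 0.0269 size [ 0.0873  0.0873 83.223 ]
top mat 0.4628 0.2086 z 0.0033 size [1.80000e-02 8.99000e-02 7.55932e+01]
[(31, array([0.4521, 0.0202]), np.float64(0.0007))] [(3, array([0.4514, 0.0204]), np.float64(0.0))]
scene cork 0.4474 0.0193 z 0.0285 size 0.0981
scene cool 0.441 -0.2894 z 0.0289 size [ 0.0962  0.0966 76.3046]
scene bal 0.6454 -0.1778 z 0.0283 size [ 0.1056  0.0873 14.5031]
scene stir 0.6132 0.1505 z 0.0279 size [ 0.0894  0.1057 82.2455]
scene mat 0.2895 0.0162 z -0.795 size [ 0.7014  0.1175 51.839 ]
[(262, array([0.4518, 0.0212]), np.float64(0.0018))] [(152, array([0.4517, 0.0211]), np.float64(0.0016))]
```

View pics/s7.png

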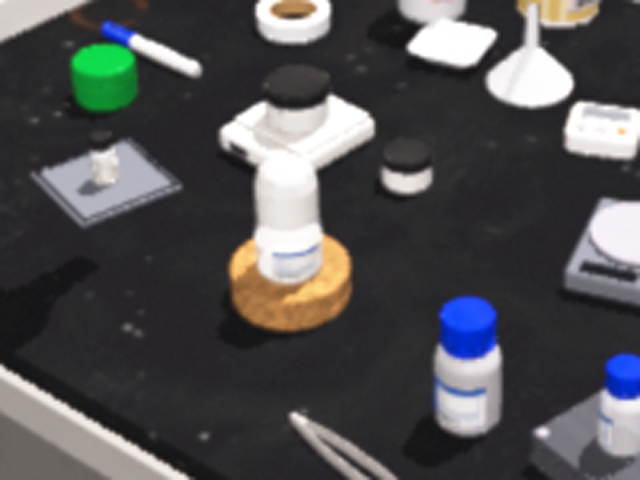

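View pics/t7.png

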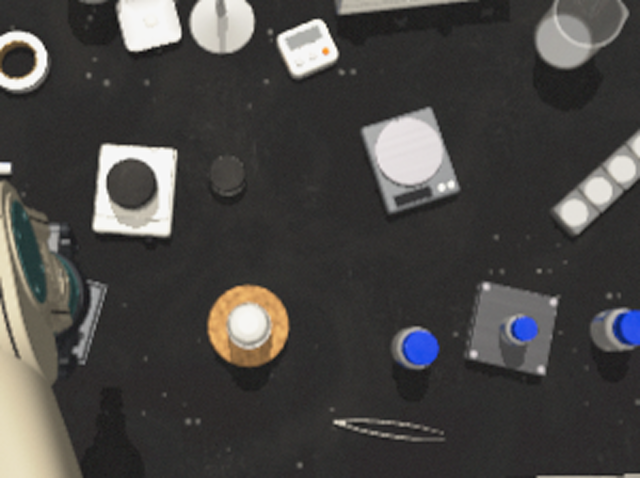

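The dome stands centred on the cork, fitted at (0.452, 0.0205) against a cork centre of (0.452, 0.021). The balance pan is now clear, so I measure its centre and fetch the vial.

```bash
python3 - <<'E'
from h import *
for n,f in(("top","t7"),("scene","s7")):
    p=np.load(f'pics/{f}.npz')['p'];hsv=cv2.cvtColor(p,cv2.COLOR_RGB2HSV)
    u,v=proj(n,(.656,-.175,.028));u,v=int(u),int(v)
    for th in(170,190,205):
        m=np.zeros(p.shape[:2],np.uint8);m[v-45:v+45,u-45:u+45]=(hsv[v-45:v+45,u-45:u+45,2]>th)
        m=cv2.morphologyEx(m,cv2.MORPH_OPEN,np.ones((5,5),np.uint8))
        c=max(cv2.findContours(m,0,1)[0],key=cv2.contourArea);c=cv2.convexHull(c).reshape(-1,2)
        P=np.array([onz(n,a,b,.028)[:2] for a,b in c],np.float32)
        print(n,th,cv2.minEnclosingCircle(P),cv2.fitEllipse(P))
E
python3 - <<'E'
from fit import *
W=cloud("scene",np.load('pics/s7.npz')['d']);print(circ([W],.471,.248,.01,.045,.0108,.03))
E
```

```text
top 170 ((0.6574701070785522, -0.1731480360031128), 0.04282544180750847) ((0.6567119359970093, -0.17321611940860748), (0.08194225281476974, 0.08425828069448471), 156.10531616210938)
top 190 ((0.6562739014625549, -0.17398317158222198), 0.04075736552476883) ((0.656217098236084, -0.1739630550146103), (0.07974615693092346, 0.08045276254415512), 85.13340759277344)
top 205 ((0.6560972929000854, -0.1738090068101883), 0.040009524673223495) ((0.6559334397315979, -0.1737966239452362), (0.07835470139980316, 0.07926703244447708), 16.99071502685547)
scene 170 ((0.8562414050102234, -0.15330025553703308), 0.07071053236722946) ((0.8644169569015503, -0.16534551978111267), (0.12243063747882843, 0.16518104076385498), 18.235763549804688)
scene 190 ((0.8562414050102234, -0.15330025553703308), 0.07071053236722946) ((0.8707914352416992, -0.18277066946029663), (0.11830370873212814, 0.22003012895584106), 20.015361785888672)
scene 205 ((0.8605175614356995, -0.16176453232765198), 0.0658661276102066) ((0.8741329908370972, -0.19010551273822784), (0.11822180449962616, 0.1949712634086609), 26.106380462646484)
[(93, array([0.4724, 0.2495]), np.float64(0.0024))]
```

Emit:
send_rows(
  targets=[5, 40, 60, 0, 0, 0, 50, 6, 80, 66, 0, 0, 0, 50, 6, 110, 66, 0, 0, 0, 50, 6, 120, 66, 0, 0, 0, 50, 6, 120, 66, 0, 0, 0, 50],
)

```text
t: 14.98
tool_pos: [0.4707, 0.2457, 0.1048]
orientation: [0.707, -0.0, -0.0, -0.707]
contact_force: [-0.1, -0.1, -0.3]
grip_width: 0.583
```

```bash
python3 go.py .471 .248 .031
```

```text
t 14.97 tcp [0.4707 0.2457 0.1048] grip 49.8 F [-0.1 -0.1 -0.3] j6 1.93
[[1.0, -0.0, 0.0], [-0.0, -0.0, 1.0], [-0.0, -1.0, -0.0]]
shift mm [ 0.4 73.8  2.3]
turn [ 0.02 -0.   -0.03]
```

Emit:
send_rows(
  targets=[1, 35, 3, 0, 0, 0, 50, 1, 62, 3, 0, 0, 0, 50, 1, 74, 3, 0, 0, 0, 50, 1, 74, 3, 0, 0, 0, 50, 1, 74, 3, 0, 0, 0, 30, 1, 74, 3, 0, 0, 0, 10, 1, 74, 3, 0, 0, 0, 10, 1, 74, 3, 0, 0, 0, 10, 1, 74, 3, 0, 0, 0, 10, 1, 50, 3, 0, 0, 0, 10, 1, 0, 3, 0, 0, 0, 10, 1, -60, 3, 0, 0, 0, 10],
)

```text
t: 16.48
tool_pos: [0.4703, 0.2488, 0.1648]
orientation: [0.708, -0.001, -0.001, -0.707]
contact_force: [1.5, 0.3, 0.3]
grip_width: 0.144
```

```bash
python3 go.py .656 -.174 .18
```

```text
t 16.48 tcp [0.4703 0.2488 0.1648] grip 12.3 F [1.5 0.3 0.3] j6 1.94
[[1.0, -0.003, -0.001], [0.001, -0.001, 1.0], [-0.003, -1.0, -0.001]]
shift mm [ 185.3  -15.3 -423. ]
turn [ 0.07  0.04 -0.17]
```

Emit:
send_rows(
  targets=[23, -25, -53, 0, 0, 0, 10, 46, -25, -106, 0, 0, 0, 10, 69, -25, -159, 0, 0, 0, 10, 92, -25, -212, 0, 0, 0, 10, 115, -25, -265, 0, 0, 0, 10, 138, -25, -318, 0, 0, 0, 10, 160, -15, -370, 0, 0, 0, 10, 180, 5, -410, 0, 0, 0, 10, 185, 30, -423, 0, 0, 0, 10, 185, 45, -423, 0, 0, 0, 10, 185, 45, -423, 0, 0, 0, 10, 185, 45, -423, 0, 0, 0, 10],
)

```text
t: 17.98
tool_pos: [0.6572, -0.1726, 0.1206]
orientation: [0.707, 0.001, -0.0, -0.707]
contact_force: [0.3, -0.5, 1.1]
grip_width: 0.143
```

```bash
python3 go.py .656 -.174 .055;  python3 look.py scene 385 240 50 s8
python3 - <<'E'
from h import *
t=np.load('pics/s8.npz');W=cloud("scene",t['d'])
m=(np.hypot(W[...,0]-.656,W[...,1]+.174)<.02)&(W[...,2]<.16)&(W[...,2]>.045)
Q=W[m];V=t['p'][m].mean(1)
for z in np.arange(.06,.16,.005):
    k=(Q[:,2]>=z)&(Q[:,2]<z+.005);q=Q[k]
    if len(q):print(z.round(3),len(q),q.min(0)[:2].round(4),q.max(0)[:2].round(4),V[k].mean().round())
E
```

```text
t 17.98 tcp [ 0.6572 -0.1726  0.1206] grip 12.2 F [ 0.3 -0.5  1.1] j6 1.22
[[1.0, 0.001, -0.002], [0.002, -0.0, 1.0], [0.001, -1.0, -0.0]]
shift mm [-1.3 65.6 -1.4]
turn [0.01 0.11 0.05]
0.09 5 [ 0.6473 -0.1838] [ 0.6589 -0.1762] 162.0
0.095 15 [ 0.6435 -0.1842] [ 0.6608 -0.165 ] 205.0
0.1 13 [ 0.643  -0.1848] [ 0.6554 -0.1655] 214.0
0.105 15 [ 0.6417 -0.1852] [ 0.6537 -0.1665] 225.0
0.11 17 [ 0.6443 -0.1866] [ 0.6601 -0.1658] 218.0
0.115 20 [ 0.6437 -0.1857] [ 0.6571 -0.1656] 211.0
0.12 18 [ 0.6455 -0.1848] [ 0.6617 -0.1665] 199.0
0.125 12 [ 0.6456 -0.1839] [ 0.6594 -0.1647] 135.0
0.13 12 [ 0.6454 -0.1839] [ 0.6618 -0.169 ] 89.0
0.135 11 [ 0.6432 -0.1827] [ 0.6632 -0.165 ] 139.0
0.14 15 [ 0.6414 -0.1852] [ 0.6713 -0.1719] 102.0
0.145 24 [ 0.6365 -0.1851] [ 0.6695 -0.1682] 91.0
0.15 15 [ 0.6368 -0.1845] [ 0.6696 -0.1683] 99.0
0.155 18 [ 0.6366 -0.1855] [ 0.6681 -0.1704] 95.0
```

View pics/s8.png

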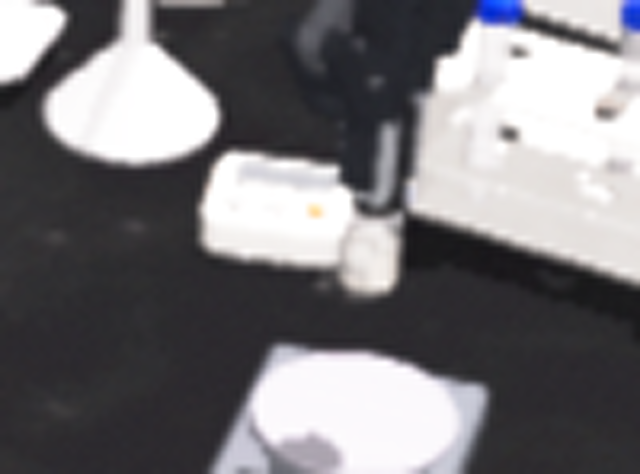

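Emit:
send_rows(
  targets=[-1, 30, -1, 0, 0, 0, 10, -1, 52, -1, 0, 0, 0, 10, -1, 60, -1, 0, 0, 0, 10, -1, 62, -1, 0, 0, 0, 10, -1, 62, -1, 0, 0, 0, 10],
)

```text
t: 18.65
tool_pos: [0.6569, -0.1747, 0.0589]
orientation: [0.707, 0.001, 0.0, -0.707]
contact_force: [0.5, 0.1, -1.1]
grip_width: 0.143
```

```bash
python3 go.py .656 -.174 .055;  python3 look.py scene 390 265 40 s9
```

```text
t 18.65 tcp [ 0.6569 -0.1747  0.0589] grip 12.2 F [ 0.5  0.1 -1.1] j6 1.21
[[1.0, 0.002, -0.001], [0.001, -0.001, 1.0], [0.002, -1.0, -0.001]]
shift mm [-0.9  3.9  0.7]
turn [0.04 0.05 0.11]
```

View pics/s9.png

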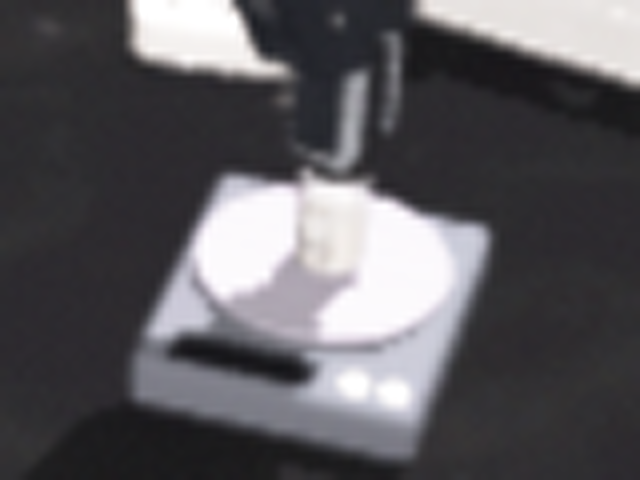

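The vial's foot at (328,272) in the crop meets its shadow in mid-pan, so it is almost touching.

Emit:
send_rows(
  targets=[-0.5, 0.7, 0.5, 0, 0, 0, 10, -0.5, 1.4, 0.5, 0, 0, 0, 10, -0.5, 1.4, 0.5, 0, 0, 0, 10],
)

```text
t: 19.08
tool_pos: [0.6556, -0.1741, 0.0564]
orientation: [0.707, 0.0, -0.0, -0.707]
contact_force: [0.5, 0.1, 0.0]
grip_width: 0.143
```

Emit:
send_rows(
  targets=[0, 0, 0, 0, 0, 0, 20, 0, 0, 0, 0, 0, 0, 30, 0, 0, 0, 0, 0, 0, 45, 0, 0, 0, 0, 0, 0, 50, 0, -20, 0, 0, 0, 0, 50, 0, -60, 0, 0, 0, 0, 50, 0, -120, 0, 0, 0, 0, 50, -10, -140, 0, 0, 0, 0, 50, -50, -140, -25, 0, 0, 0, 50, -90, -140, -50, 0, 0, 0, 50, -130, -140, -75, 0, 0, 0, 50, -170, -140, -95, 0, 0, 0, 50],
)

```text
t: 20.58
tool_pos: [0.4839, -0.2698, 0.1968]
orientation: [0.707, 0.0, -0.0, -0.707]
contact_force: [-0.3, -1.1, 0.5]
grip_width: 0.585
```

```bash
python3 go.py .440 -.2865 .20;  python3 look.py scene 390 265 80 s10;python3 look.py top 375 230 80 t10
python3 - <<'E'
from fit import *
for n,f in(("top","t10"),("scene","s10")):
    W=cloud(n,np.load(f'pics/{f}.npz')['d'])
    print(n,'vial',circ([W],.656,-.174,.035,.06,.011,.03),'bottle',circ([W],.44,-.2865,.035,.07,.0165,.035))
E
```

```text
t 20.57 tcp [ 0.4839 -0.2698  0.1968] grip 50.0 F [-0.3 -1.1  0.5] j6 0.95
[[1.0, 0.0, -0.0], [0.0, -0.001, 1.0], [0.0, -1.0, -0.001]]
shift mm [-43.9  -3.2 -16.7]
turn [0.03 0.03 0.01]
top vial [(28, array([ 0.6542, -0.1762]), np.float64(0.0016))] bottle [(62, array([ 0.4405, -0.2874]), np.float64(0.0025))]
scene vial [(75, array([ 0.6545, -0.1749]), np.float64(0.002))] bottle [(195, array([ 0.4403, -0.286 ]), np.float64(0.0015))]
```

View pics/s10.png

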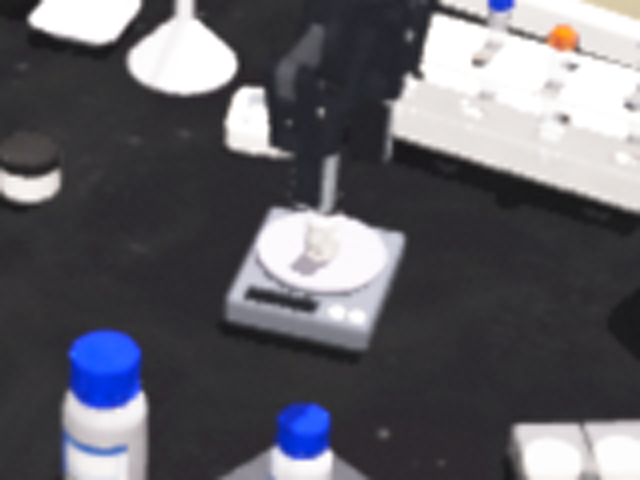

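View pics/t10.png

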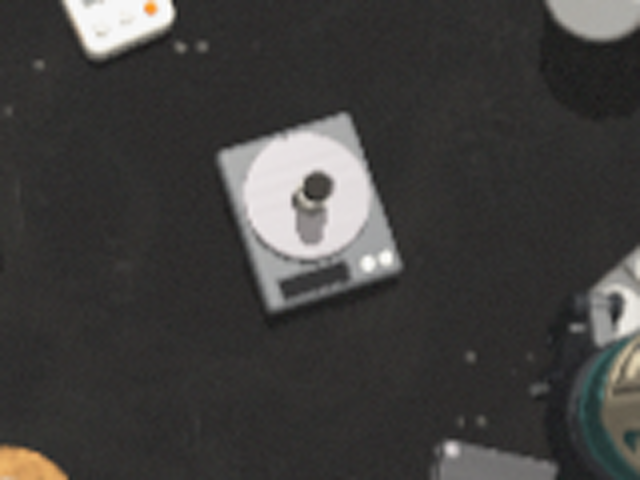

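The vial stands in mid-pan at (310,195) in the top crop, about 2 mm off centre by fit. Now the blue-capped bottle.

Emit:
send_rows(
  targets=[-44, 0, -17, 0, 0, 0, 60, -44, 30, -17, 0, 0, 0, 60, -44, 60, -17, 0, 0, 0, 60, -44, 60, -17, 0, 0, 0, 60, -44, 60, -17, 0, 0, 0, 60],
)

```text
t: 21.3
tool_pos: [0.4424, -0.2864, 0.1373]
orientation: [0.707, 0.001, -0.0, -0.707]
contact_force: [0.6, -0.2, 0.5]
grip_width: 0.702
```

```bash
python3 go.py .4403 -.2866 .056
```

```text
t 21.3 tcp [ 0.4424 -0.2864  0.1373] grip 59.9 F [ 0.6 -0.2  0.5] j6 0.87
[[1.0, 0.001, -0.001], [0.001, -0.001, 1.0], [0.001, -1.0, -0.001]]
shift mm [-2.1 81.3 -0.1]
turn [0.04 0.06 0.06]
```

Emit:
send_rows(
  targets=[-2, 30, 0, 0, 0, 0, 60, -2, 60, 0, 0, 0, 0, 60, -2, 78, 0, 0, 0, 0, 60, -2, 81, 0, 0, 0, 0, 60, -2, 81, 0, 0, 0, 0, 45, -2, 81, 0, 0, 0, 0, 25, -2, 81, 0, 0, 0, 0, 20, -2, 81, 0, 0, 0, 0, 20, -2, 81, 0, 0, 0, 0, 20],
)

```text
t: 22.42
tool_pos: [0.4405, -0.2872, 0.0569]
orientation: [0.708, 0.001, 0.001, -0.706]
contact_force: [-0.3, 0.2, 6.5]
grip_width: 0.296
```

```bash
python3 go.py .4403 -.2866 .056
```

```text
t 22.43 tcp [ 0.4405 -0.2872  0.0569] grip 25.3 F [-0.3  0.2  6.5] j6 0.87
[[1.0, 0.002, -0.001], [0.001, -0.002, 1.0], [0.002, -1.0, -0.002]]
shift mm [-0.2  0.9  0.6]
turn [0.12 0.03 0.11]
```

Emit:
send_rows(
  targets=[0, -15, 0, 0, 0, 0, 20, 0, -60, 0, 0, 0, 0, 20, 0, -110, 0, 0, 0, 0, 20, 0, -125, 0, 0, 0, 0, 20, 0, -125, 0, 0, 0, 0, 20],
)

```text
t: 23.05
tool_pos: [0.4403, -0.2868, 0.1817]
orientation: [0.708, 0.001, 0.001, -0.706]
contact_force: [-0.2, -0.5, -0.5]
grip_width: 0.291
```

```bash
python3 go.py .471 .248 .17; python3 look.py scene 400 290 80 s11
```

```text
t 23.05 tcp [ 0.4403 -0.2868  0.1817] grip 24.8 F [-0.2 -0.5 -0.5] j6 0.87
[[1.0, 0.002, -0.001], [0.001, -0.002, 1.0], [0.002, -1.0, -0.002]]
shift mm [ 31.   10.8 534.8]
turn [0.11 0.04 0.14]
```

View pics/s11.png

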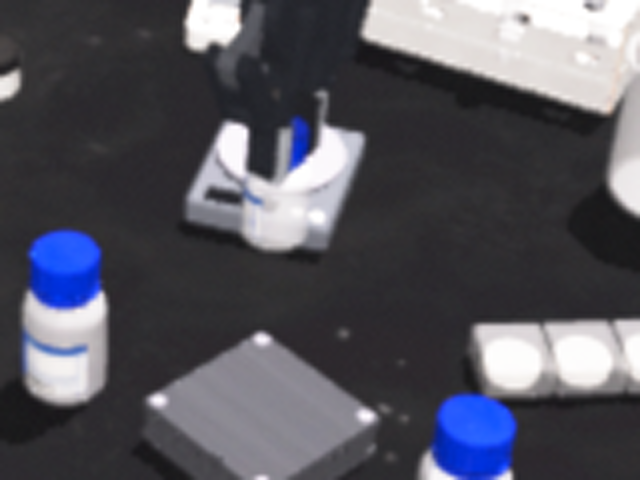

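The bottle is held upright. I carry it to the mat, passing high over the domed bottle.

Emit:
send_rows(
  targets=[5, -50, 20, 0, 0, 0, 20, 10, -60, 80, 0, 0, 0, 20, 12, -60, 140, 0, 0, 0, 20, 15, -60, 200, 0, 0, 0, 20, 18, -60, 260, 0, 0, 0, 20, 21, -60, 320, 0, 0, 0, 20, 24, -60, 380, 0, 0, 0, 20, 27, -60, 440, 0, 0, 0, 20, 30, -50, 495, 0, 0, 0, 20, 31, -20, 530, 0, 0, 0, 20, 31, 30, 535, 0, 0, 0, 20, 31, 80, 535, 0, 0, 0, 20],
)

```text
t: 24.6
tool_pos: [0.4683, 0.2491, 0.0966]
orientation: [0.708, -0.0, -0.002, -0.707]
contact_force: [-0.0, -0.1, 0.0]
grip_width: 0.296
```

Emit:
send_rows(
  targets=[0, 10, 0, 0, 0, 0, 20, 0, 10, 0, 0, 0, 0, 20, 0, 10, 0, 0, 0, 0, 20, 0, 10, 0, 0, 0, 0, 20],
)

```text
t: 25.1
tool_pos: [0.472, 0.2493, 0.0923]
orientation: [-0.707, -0.001, -0.001, 0.708]
contact_force: [0.6, -0.1, 0.1]
grip_width: 0.295
```

```bash
python3 go.py .471 .248 .033; python3 look.py scene 230 250 60 s12
```

```text
t 25.1 tcp [0.472  0.2493 0.0923] grip 25.2 F [ 0.6 -0.1  0.1] j6 1.94
[[1.0, 0.004, -0.0], [0.0, 0.001, 1.0], [0.004, -1.0, 0.001]]
shift mm [-1.2 59.3 -1.4]
turn [-0.08  0.02  0.21]
```

View pics/s12.png

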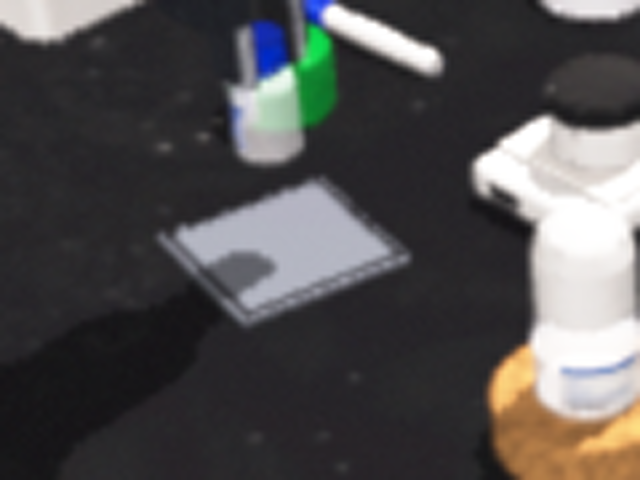

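Emit:
send_rows(
  targets=[-1, 30, -1, 0, 0, 0, 20, -1, 48, -1, 0, 0, 0, 20, -1, 56, -1, 0, 0, 0, 20, -1, 58.5, -1, 0, 0, 0, 20, -1, 58.5, -1, 0, 0, 0, 20],
)

```text
t: 25.78
tool_pos: [0.4701, 0.2482, 0.033]
orientation: [-0.707, -0.001, -0.0, 0.707]
contact_force: [-0.5, -0.1, 1.6]
grip_width: 0.294
```

```bash
python3 go.py .471 .248 .033; python3 look.py scene 230 240 40 s13
```

```text
t 25.77 tcp [0.4701 0.2482 0.033 ] grip 25.1 F [-0.5 -0.1  1.6] j6 1.93
[[1.0, 0.002, -0.001], [0.001, 0.001, 1.0], [0.002, -1.0, 0.001]]
shift mm [ 0.9 -0.  -0.2]
turn [-0.04  0.04  0.11]
```

View pics/s13.png

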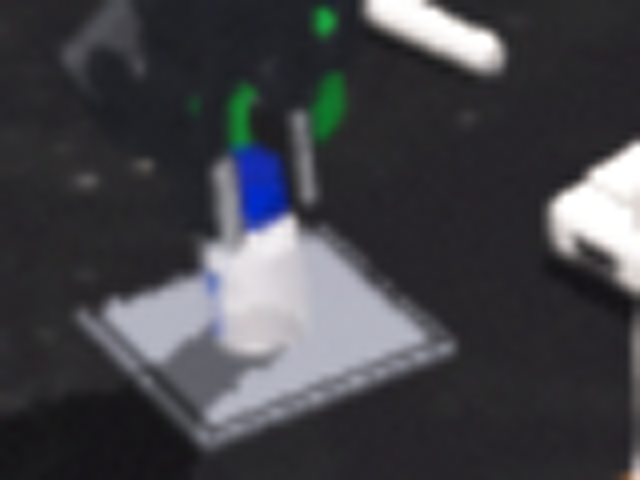

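The bottle's foot at (260,348) meets its shadow on the mat and the force has risen to 1.6 N, so it is in contact. I release it and move to the jar.

Emit:
send_rows(
  targets=[0, 0, 0, 0, 0, 0, 35, 0, 0, 0, 0, 0, 0, 50, 0, 0, 0, 0, 0, 0, 60, 0, 0, 0, 0, 0, 0, 60, 0, -30, 0, 0, 0, 0, 60, 0, -80, 0, 0, 0, 0, 70, 0, -130, 0, 0, 0, 0, 84, 50, -130, -30, 0, 0, 0, 84, 100, -130, -60, 0, 0, 0, 84, 149, -130, -93, 0, 0, 0, 84, 149, -130, -93, 0, 0, 0, 84, 149, -130, -93, 0, 0, 0, 84],
)

```text
t: 27.32
tool_pos: [0.6176, 0.1548, 0.1611]
orientation: [-0.707, 0.001, 0.001, 0.707]
contact_force: [-0.3, 0.4, 0.4]
grip_width: 0.981
```

```bash
python3 go.py .619 .155 .052; python3 look.py scene 260 240 70 s14;  python3 - <<'E'
from fit import *
W=cloud("scene",np.load('pics/s14.npz')['d'])
print('bottle',circ([W],.471,.248,.01,.045,.0165,.035),'jar',circ([W],.619,.155,.035,.062,.03,.05))
E
```

```text
t 27.32 tcp [0.6176 0.1548 0.1611] grip 83.8 F [-0.3  0.4  0.4] j6 1.71
[[1.0, -0.002, -0.0], [0.0, 0.0, 1.0], [-0.002, -1.0, 0.0]]
shift mm [  1.6 109.1   0.2]
turn [-0.01  0.01 -0.1 ]
bottle [(139, array([0.4702, 0.2491]), np.float64(0.0021))] jar [(165, array([0.6191, 0.1557]), np.float64(0.002))]
```

View pics/s14.png

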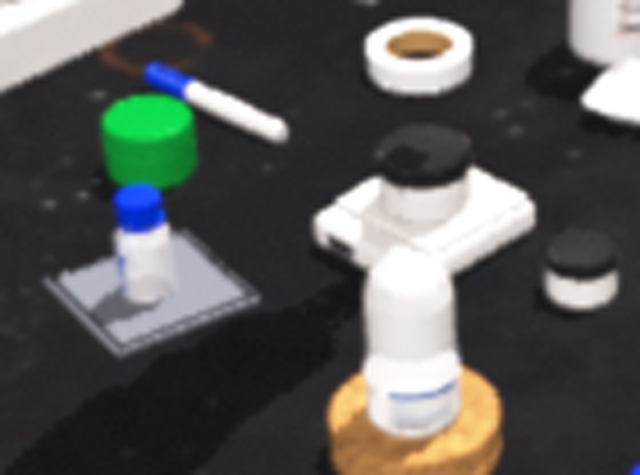

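Emit:
send_rows(
  targets=[1, 40, 0, 0, 0, 0, 84, 1, 75, 0, 0, 0, 0, 84, 1, 100, 0, 0, 0, 0, 84, 1, 110, 0, 0, 0, 0, 84, 1, 110, 0, 0, 0, 0, 84],
)

```text
t: 28.0
tool_pos: [0.6182, 0.1555, 0.0515]
orientation: [0.707, 0.0, -0.001, -0.707]
contact_force: [0.0, -0.0, 0.5]
grip_width: 0.982
```

```bash
python3 go.py .619 .155 .050; python3 look.py scene 285 230 45 s15
```

```text
t 28.0 tcp [0.6182 0.1555 0.0515] grip 83.8 F [ 0.  -0.   0.5] j6 1.71
[[1.0, -0.001, -0.002], [0.002, -0.0, 1.0], [-0.001, -1.0, -0.0]]
shift mm [ 0.8  1.5 -0.5]
turn [ 0.01  0.1  -0.07]
```

View pics/s15.png

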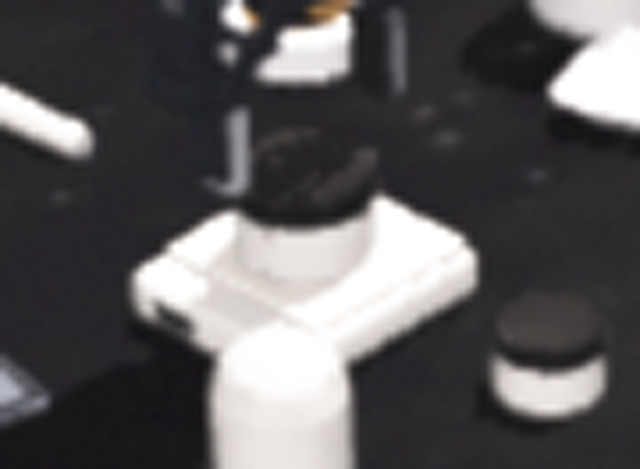

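The fingers straddle the jar with the tips about level with the bottom of the lid. I go 5 mm lower, then close and lift.

Emit:
send_rows(
  targets=[0.5, 5, 0, 0, 0, 0, 84, 0.5, 5, 0, 0, 0, 0, 70, 0.5, 5, 0, 0, 0, 0, 50, 0.5, 5, 0, 0, 0, 0, 45, 0.5, 5, 0, 0, 0, 0, 45, 0.5, 5, 0, 0, 0, 0, 45, 0.5, 5, 0, 0, 0, 0, 45],
)

```text
t: 28.92
tool_pos: [0.6203, 0.155, 0.0481]
orientation: [-0.707, -0.001, -0.0, 0.707]
contact_force: [0.0, 0.0, 4.8]
grip_width: 0.578
```

```bash
python3 go.py .619 .155 .045
```

```text
t 28.93 tcp [0.6203 0.155  0.0481] grip 49.3 F [0.  0.  4.8] j6 1.71
[[1.0, 0.001, -0.001], [0.001, 0.0, 1.0], [0.001, -1.0, 0.0]]
shift mm [-1.3  3.1  0. ]
turn [-0.02  0.04  0.06]
```

Emit:
send_rows(
  targets=[0, -12, 0, 0, 0, 0, 45, 0, -50, 0, 0, 0, 0, 45, 0, -110, 0, 0, 0, 0, 45, 0, -150, 0, 0, 0, 0, 45, 0, -150, 0, 0, 0, 0, 45],
)

```text
t: 29.55
tool_pos: [0.6232, 0.1554, 0.2025]
orientation: [-0.707, -0.004, -0.003, 0.708]
contact_force: [-0.6, 0.4, -1.0]
grip_width: 0.575
```

```bash
python3 go.py .4425 -.288 .20; python3 look.py scene 285 200 60 s16
```

```text
t 29.55 tcp [0.6232 0.1554 0.2025] grip 49.1 F [-0.6  0.4 -1. ] j6 1.71
[[1.0, 0.01, -0.001], [0.001, 0.001, 1.0], [0.01, -1.0, 0.001]]
shift mm [-1.810e+02  1.000e-01 -4.433e+02]
turn [-0.08  0.04  0.58]
```

View pics/s16.png

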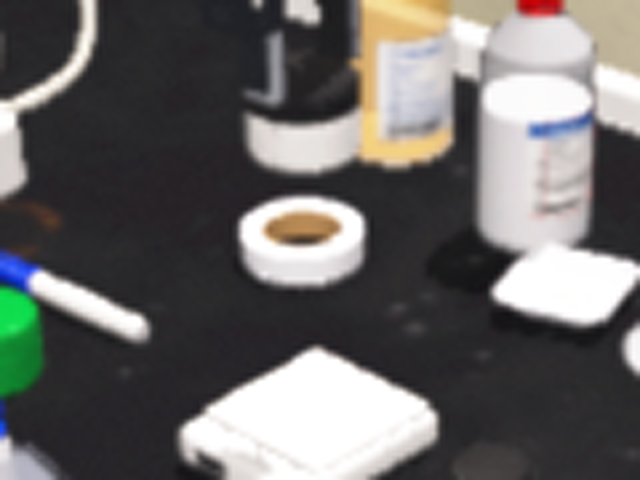

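Emit:
send_rows(
  targets=[-20, -10, -50, 0, 0, 0, 45, -40, -15, -100, 0, 0, 0, 45, -60, -15, -150, 0, 0, 0, 45, -82, -15, -200, 0, 0, 0, 45, -102, -15, -250, 0, 0, 0, 45, -122, -15, -300, 0, 0, 0, 45, -143, -10, -350, 0, 0, 0, 45, -164, 0, -400, 0, 0, 0, 45, -178, 10, -435, 0, 0, 0, 45, -181, 40, -443, 0, 0, 0, 45, -181, 80, -443, 0, 0, 0, 45, -181, 80, -443, 0, 0, 0, 45],
)

```text
t: 31.1
tool_pos: [0.4349, -0.2851, 0.112]
orientation: [-0.704, 0.003, 0.003, 0.71]
contact_force: [-1.7, 0.1, 0.3]
grip_width: 0.579
```

Emit:
send_rows(
  targets=[0, 12, 0, 0, 0, 0, 45, 0, 12, 0, 0, 0, 0, 45, 0, 12, 0, 0, 0, 0, 45],
)

```text
t: 31.48
tool_pos: [0.4398, -0.2886, 0.1058]
orientation: [0.708, 0.001, 0.0, -0.707]
contact_force: [-0.5, 0.0, 0.1]
grip_width: 0.58
```

```bash
python3 go.py .4425 -.288 .047; python3 look.py scene 390 320 60 s17;python3 look.py top 240 240 50 t17
python3 - <<'E'
from fit import *
from meas import meas
t=np.load('pics/t17.npz');meas("top",t['p'],t['d'])
t=np.load('pics/s17.npz')
W=cloud("scene",t['d'])
for z in (.095,.1,.11): print(z,circ([W],.4425,-.288,z-.025,z,.03,.045))
m=(np.hypot(W[...,0]-.4425,W[...,1]+.288)<.034)&(W[...,2]>.038);print(np.percentile(W[m][:,2],[0,1,3,5]))
E
```

```text
t 31.48 tcp [ 0.4398 -0.2886  0.1058] grip 49.5 F [-0.5  0.   0.1] j6 0.87
[[1.0, 0.001, -0.001], [0.001, -0.001, 1.0], [0.001, -1.0, -0.001]]
shift mm [ 2.6 58.8  0.7]
turn [0.07 0.06 0.08]
top cork 0.4522 0.0208 z 0.0273 size 0.0935
top cool 0.4446 -0.2844 z 0.0276 size [ 0.0859  0.092  76.6681]
top bal 0.6556 -0.1751 z 0.0276 size [ 0.0818  0.0806 26.8315]
top stir 0.6211 0.1526 z 0.027 size [8.53000e-02 8.84000e-02 8.54141e+01]
top mat 0.4703 0.2483 z 0.003 size [ 0.0972  0.0976 74.0113]
0.095 [(63, array([ 0.4419, -0.2881]), np.float64(0.0014))]
0.1 [(106, array([ 0.4417, -0.2881]), np.float64(0.0014))]
0.11 [(215, array([ 0.4416, -0.288 ]), np.float64(0.0014))]
[0.08291576 0.09040505 0.09391368 0.09687867]
```

View pics/s17.png

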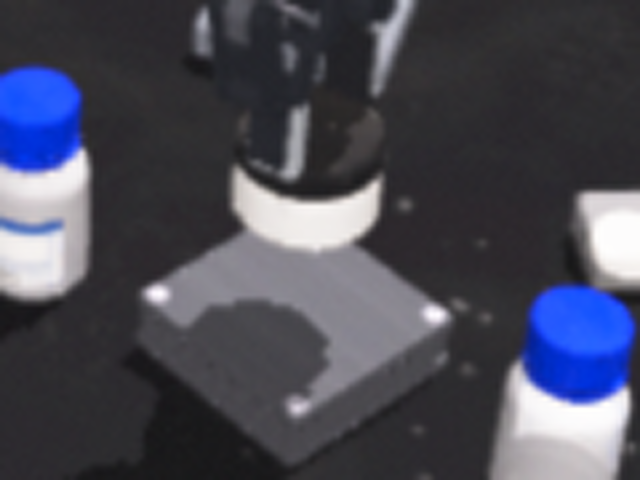

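View pics/t17.png

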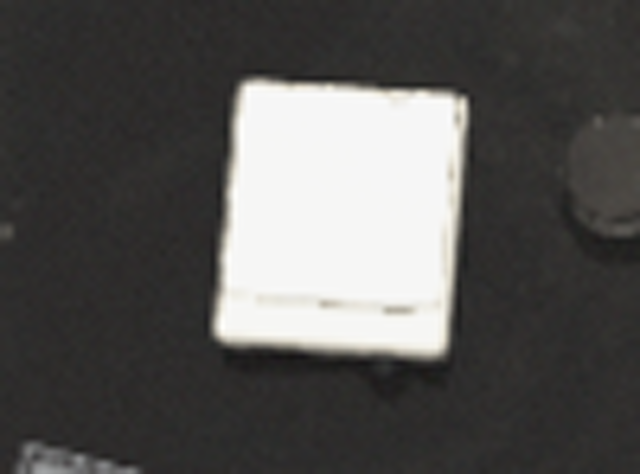

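Emit:
send_rows(
  targets=[1.5, 25, 0, 0, 0, 0, 45, 1.5, 45, 0, 0, 0, 0, 45, 1.5, 54, 0, 0, 0, 0, 45, 1.5, 57, 0, 0, 0, 0, 45, 1.5, 57, 0, 0, 0, 0, 45],
)

```text
t: 32.2
tool_pos: [0.4412, -0.2887, 0.0485]
orientation: [0.707, 0.001, 0.0, -0.707]
contact_force: [-0.3, -0.1, -0.7]
grip_width: 0.577
```

```bash
python3 go.py .4425 -.288 .047; python3 look.py scene 390 330 50 s18
python3 - <<'E'
from h import *
c=[onz("top",190+a/6.4,203+b/6.4,.028)[:2] for a,b in((242,84),(457,96),(440,310),(228,294))]
print(np.round(c,4),np.mean(c,0).round(4),[np.linalg.norm(c[i]-c[i-1]).round(4) for i in range(4)])
E
```

```text
t 32.2 tcp [ 0.4412 -0.2887  0.0485] grip 49.3 F [-0.3 -0.1 -0.7] j6 0.87
[[1.0, 0.001, -0.001], [0.001, -0.001, 1.0], [0.001, -1.0, -0.001]]
shift mm [1.3 1.5 0.7]
turn [0.05 0.04 0.07]
[[0.6673 0.1922]
 [0.661  0.1068]
 [0.5751 0.1137]
 [0.583  0.1969]] [0.6216 0.1524] [np.float64(0.0845), np.float64(0.0856), np.float64(0.0862), np.float64(0.0836)]
```

View pics/s18.png

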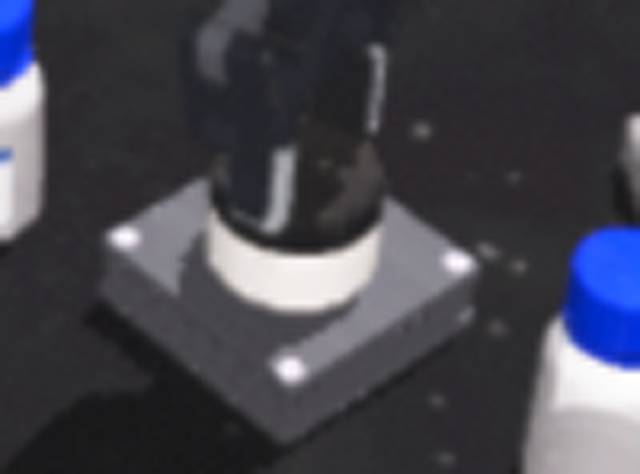

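The jar's foot at (295,305) is within a few mm of the block. I step down onto it, watching the force.

Emit:
send_rows(
  targets=[0.5, 1, 0.5, 0, 0, 0, 45, 0.5, 1.5, 0.5, 0, 0, 0, 45, 0.5, 1.5, 0.5, 0, 0, 0, 45],
)

```text
t: 32.62
tool_pos: [0.4416, -0.2891, 0.0481]
orientation: [0.708, 0.0, 0.0, -0.706]
contact_force: [-2.8, -0.9, 8.6]
grip_width: 0.578
```

In contact at 8.6 N. I release.

Emit:
send_rows(
  targets=[0, 0, 0, 0, 0, 0, 60, 0, 0, 0, 0, 0, 0, 75, 0, 0, 0, 0, 0, 0, 84, 0, 0, 0, 0, 0, 0, 84, 0, -20, 0, 0, 0, 0, 84, 0, -70, 0, 0, 0, 0, 80, 0, -130, 0, 0, 0, 0, 70, 0, -170, 40, 0, 0, 0, 60, 5, -170, 100, 0, 0, 0, 60, 8, -170, 160, 0, 0, 0, 60, 11, -170, 220, 0, 0, 0, 60, 14, -170, 280, 0, 0, 0, 60],
)

```text
t: 34.12
tool_pos: [0.4547, -0.0059, 0.2163]
orientation: [0.707, 0.0, 0.0, -0.707]
contact_force: [0.8, -0.1, 0.1]
grip_width: 0.701
```

Emit:
send_rows(
  targets=[3, 0, 60, 0, 0, 0, 60, 6, 0, 120, 0, 0, 0, 60, 9, 0, 180, 0, 0, 0, 60, 12, 0, 230, 0, 0, 0, 60, 14, 20, 257, 0, 0, 0, 60, 14, 70, 257, 0, 0, 0, 60, 14, 100, 257, 0, 0, 0, 60, 14, 100, 257, 0, 0, 0, 60, 14, 100, 257, 0, 0, 0, 60],
)

```text
t: 35.25
tool_pos: [0.4696, 0.2496, 0.1174]
orientation: [-0.707, -0.001, -0.0, 0.707]
contact_force: [0.2, 0.8, 0.3]
grip_width: 0.705
```

```bash
python3 go.py .4705 .249 .033; python3 look.py scene 390 300 100 s19; python3 look.py top 400 280 100 t19
python3 - <<'E'
from fit import *
for n,f in(("top","t19"),("scene","s19")):
    W=cloud(n,np.load(f'pics/{f}.npz')['d'])
    print(n,'jar',circ([W],.4425,-.288,.033,.06,.03,.045),toprim(n,W,.4425,-.288,.069,.03))
E
```

```text
t 35.25 tcp [0.4696 0.2496 0.1174] grip 60.2 F [0.2 0.8 0.3] j6 1.94
[[1.0, 0.002, -0.001], [0.001, 0.001, 1.0], [0.002, -1.0, 0.001]]
shift mm [ 0.8 84.4 -0.6]
turn [-0.04  0.03  0.09]
top jar [(61, array([ 0.4426, -0.2908]), np.float64(0.0032))] ((0.44199061393737793, -0.2881075143814087), 0.029301801696419716)
scene jar [(239, array([ 0.4436, -0.2883]), np.float64(0.0016))] ((0.43832454085350037, -0.2900390326976776), 0.030923228710889816)
```

View pics/s19.png

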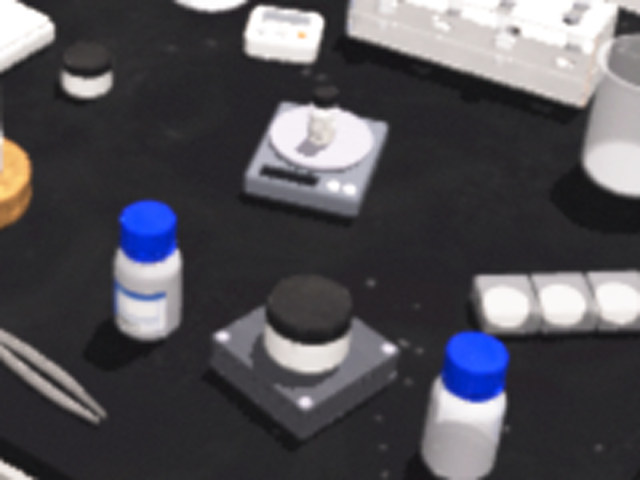

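View pics/t19.png

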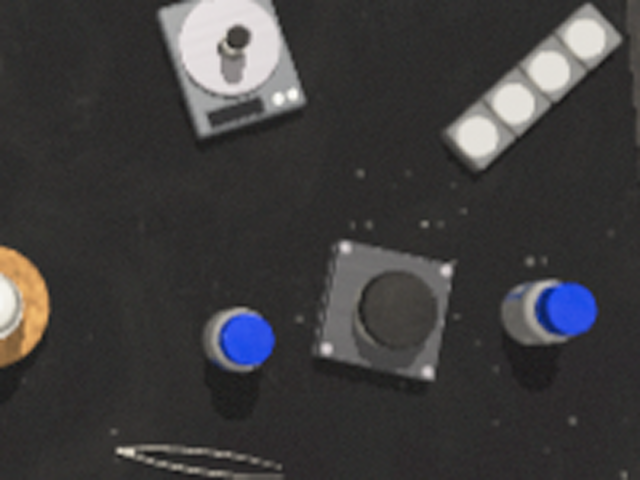

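The jar stands centred on the cooling block to within about 1 mm. Last, the bottle goes to the stirrer.

Emit:
send_rows(
  targets=[0.5, 40, -0.5, 0, 0, 0, 60, 0.5, 70, -0.5, 0, 0, 0, 60, 0.5, 84, -0.5, 0, 0, 0, 60, 0.5, 84, -0.5, 0, 0, 0, 60, 0.5, 84, -0.5, 0, 0, 0, 45, 0.5, 84, -0.5, 0, 0, 0, 25, 0.5, 84, -0.5, 0, 0, 0, 20, 0.5, 84, -0.5, 0, 0, 0, 20, 0.5, 84, -0.5, 0, 0, 0, 20],
)

```text
t: 36.48
tool_pos: [0.4703, 0.2493, 0.0338]
orientation: [-0.707, -0.001, -0.001, 0.707]
contact_force: [-1.5, -1.1, 5.6]
grip_width: 0.295
```

```bash
python3 go.py .4705 .249 .033
```

```text
t 36.48 tcp [0.4703 0.2493 0.0338] grip 25.2 F [-1.5 -1.1  5.6] j6 1.94
[[1.0, 0.002, -0.001], [0.001, 0.001, 1.0], [0.002, -1.0, 0.001]]
shift mm [ 0.2  0.8 -0.3]
turn [-0.06  0.04  0.13]
```

Emit:
send_rows(
  targets=[0, -15, 0, 0, 0, 0, 20, 0, -60, 0, 0, 0, 0, 20, 0, -110, 0, 0, 0, 0, 20, 30, -110, -20, 0, 0, 0, 20, 80, -110, -50, 0, 0, 0, 20, 125, -110, -80, 0, 0, 0, 20, 150, -100, -96, 0, 0, 0, 20, 150, -70, -96, 0, 0, 0, 20, 150, -60, -96, 0, 0, 0, 20, 150, -60, -96, 0, 0, 0, 20, 150, -60, -96, 0, 0, 0, 20],
)

```text
t: 37.85
tool_pos: [0.6197, 0.1534, 0.0936]
orientation: [-0.707, -0.001, -0.0, 0.707]
contact_force: [0.5, -0.7, -0.6]
grip_width: 0.293
```

```bash
python3 go.py .6213 .1525 .057; python3 look.py scene 285 210 60 s20
python3 - <<'E'
from fit import *
W=cloud("scene",np.load('pics/s20.npz')['d'])
print(circ([W],.6213,.1525,.065,.085,.0165,.03))
m=(np.hypot(W[...,0]-.6213,W[...,1]-.1525)<.025)&(W[...,2]>.038);print(np.percentile(W[m][:,2],[0,1,3,5]))
E
```

```text
t 37.85 tcp [0.6197 0.1534 0.0936] grip 25.0 F [ 0.5 -0.7 -0.6] j6 1.71
[[1.0, 0.002, -0.001], [0.001, 0.0, 1.0], [0.002, -1.0, 0.0]]
shift mm [ 1.5 36.6 -0.9]
turn [-0.01  0.08  0.1 ]
[(67, array([0.6197, 0.1527]), np.float64(0.0021))]
[0.06360961 0.06717792 0.07122677 0.07430228]
```

View pics/s20.png

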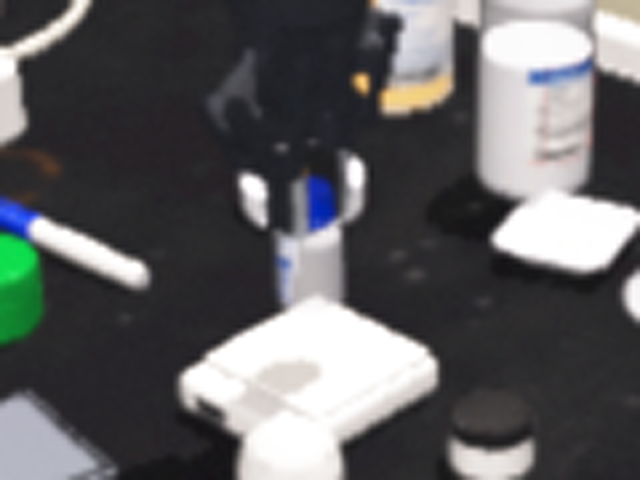

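Emit:
send_rows(
  targets=[1.5, 18, -1, 0, 0, 0, 20, 1.5, 29, -1, 0, 0, 0, 20, 1.5, 34, -1, 0, 0, 0, 20, 1.5, 35, -1, 0, 0, 0, 20, 1.5, 35, -1, 0, 0, 0, 20],
)

```text
t: 38.52
tool_pos: [0.6194, 0.1518, 0.0579]
orientation: [0.707, -0.001, -0.001, -0.707]
contact_force: [-4.2, -1.4, 8.3]
grip_width: 0.288
```

```bash
python3 go.py .6213 .1525 .057
```

```text
t 38.52 tcp [0.6194 0.1518 0.0579] grip 24.6 F [-4.2 -1.4  8.3] j6 1.71
[[1.0, -0.003, -0.001], [0.001, -0.0, 1.0], [-0.003, -1.0, -0.0]]
shift mm [1.9 0.9 0.7]
turn [ 0.02  0.05 -0.15]
```

Contact at 8.3 N. I ease off by 1 mm, release, then retreat clear.

Emit:
send_rows(
  targets=[0, -1, 0, 0, 0, 0, 20, 0, -1, 0, 0, 0, 0, 30, 0, -1, 0, 0, 0, 0, 45, 0, -1, 0, 0, 0, 0, 60, 0, -1, 0, 0, 0, 0, 60, 0, -20, 0, 0, 0, 0, 60, 0, -70, 0, 0, 0, 0, 60, 0, -130, 0, 0, 0, 0, 60, -40, -170, 30, 0, 0, 0, 60, -90, -170, 60, 0, 0, 0, 60, -140, -170, 90, 0, 0, 0, 60, -150, -170, 140, 0, 0, 0, 60],
)

```text
t: 40.02
tool_pos: [0.4671, 0.2914, 0.2286]
orientation: [0.707, -0.0, -0.0, -0.707]
contact_force: [1.1, -1.2, 0.4]
grip_width: 0.7
```

Emit:
send_rows(
  targets=[0, 0, 50, 0, 0, 0, 60, 0, 0, 60, 0, 0, 0, 60, 0, 0, 60, 0, 0, 0, 60, 0, 0, 60, 0, 0, 0, 60],
)

```text
t: 40.52
tool_pos: [0.4708, 0.3508, 0.2276]
orientation: [0.707, -0.0, 0.0, -0.707]
contact_force: [-1.0, 0.6, 0.1]
grip_width: 0.705
```

```bash
python3 go.py; python3 look.py scene 320 270 160 s21; python3 look.py top 330 240 170 t21
python3 - <<'E'
from fit import *
for n,f in(("top","t21"),("scene","s21")):
    W=cloud(n,np.load(f'pics/{f}.npz')['d'])
    print(n,'bottle',circ([W],.6213,.1525,.035,.07,.0165,.03),'cap',circ([W],.6213,.1525,.08,.092,.0135,.03))
    print('dome',circ([W],.451,.02,.035,.072,.0255),'vial',circ([W],.656,-.174,.035,.06,.011,.03),'jar',circ([W],.4425,-.288,.035,.06,.03,.045))
E
```

```text
t 40.52 tcp [0.4708 0.3508 0.2276] grip 60.2 F [-1.   0.6  0.1] j6 2.1
[[1.0, 0.0, 0.0], [-0.0, -0.0, 1.0], [0.0, -1.0, -0.0]]
top bottle [(65, array([0.6206, 0.1512]), np.float64(0.0012))] cap [(42, array([0.619 , 0.1525]), np.float64(0.0044))]
dome [(31, array([0.4522, 0.0202]), np.float64(0.0023))] vial [(28, array([ 0.6546, -0.176 ]), np.float64(0.0007))] jar [(44, array([ 0.4426, -0.2908]), np.float64(0.0015))]
scene bottle [(125, array([0.6204, 0.1513]), np.float64(0.0023))] cap [(37, array([0.6218, 0.1527]), np.float64(0.0015))]
dome [(262, array([0.4519, 0.0211]), np.float64(0.0017))] vial [(72, array([ 0.6543, -0.1751]), np.float64(0.0019))] jar [(222, array([ 0.4433, -0.2885]), np.float64(0.0014))]
```

View pics/s21.png

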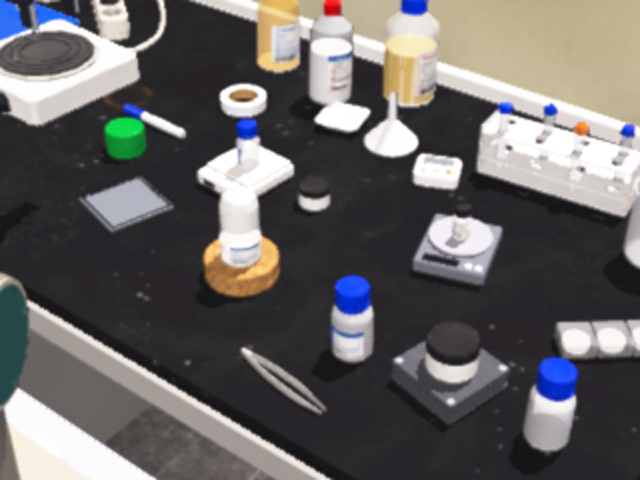

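View pics/t21.png

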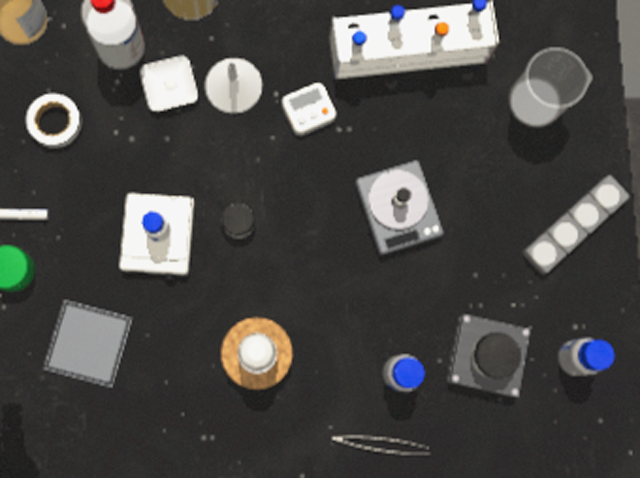

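All four stand upright on their stations, the mat is empty, the timer and pen are where they were, and the gripper is clear. I hand in.

```bash
python3 -c "
from plant import env
print(env.hand_in())"
```

```text
the job is handed in; nothing more can be done
None
```

All four containers now stand upright on the stations you named, and I handed the job in after about 41 s of the 136 s allowed. I did it as two swaps through the mat:
- **First swap:** vial to the mat, domed bottle to the cork stand, vial to the balance.
- **Second swap:** blue-capped bottle to the mat, jar to the cooling block, bottle to the stirrer.

These are the last camera fits of each container against its station centre:

| Container | Station | Fitted distance from centre |
|---|---|---|
| Domed bottle | cork stand | about 1 mm |
| Squat jar | cooling block | about 1 mm in one view, up to 3 mm in the other |
| Blue-capped bottle | stirrer | 1–2 mm |
| Vial | balance | about 2 mm |

- **Disagreements:** the two cameras differed by 1–3 mm throughout. The scene camera's outlines of the stirrer, balance and mat came out wrong. I took the balance, stirrer and mat centres from the top view alone, and cork stand and cooling block mostly from it. Station heights agreed with the text to about 1 mm.
- **Bystanders:** the timer and pen look unmoved in the pictures; I did not measure them.
- **Forces:** the largest force I read was 8.6 N, when the jar touched down on the cooling block.
- **End state:** the mat is empty and the gripper is clear of everything.

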